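Fetch a canister from the counter carousel and weigh it

TASK

Turn the dispensary carousel by its pegs until the tall round canister with the wide cap stands over the nose of the stand, and leave it there. Then draw the canister out of its leaning pocket and stand it upright on the middle of the scale's pan, so gently that the scale is never overloaded (never pressed with more than about 9 N). Leave all the other containers where they are.

Things in the scene. Friction and masses are not known exactly. Their poses are not given: they have to be found in the camera images.
- stand: Fixed black round foot of the carousel, 236 mm across and 20 mm high, origin at the centre of its underside on the table, on the carousel's vertical turning axis. Its pointed nose, a low black bar 36 mm wide and 16 mm high, sticks out along the stand's own -x to 188 mm from the axis: that is the front, roughly towards the robot.
- carousel_hub (a point): Centre of the top face of the carousel's round top plate (220 mm across, 12 mm thick, top face 260 mm over the table), on the turning axis; turns with the carousel. Five leaning pockets sit round the hub below it, 72 degrees apart; the wanted canister's pocket (bay 0) looks out along this point's own -x. The plate overhangs the pockets: take containers along their leaning axis.
- peg_0 (a point): The peg above the wanted canister's pocket, at its mid-height, 285 mm over the table. A bare upright round aluminium peg, 16 mm across and 50 mm tall, stands on the top plate above each of the five pockets, 90 mm from the axis: grip or push them to turn the carousel. The other four lie at 72, 144, 216 and 288 degrees from this one about the axis.
- carousel (a joint): Turn of the carousel from its start, rad, counter-clockwise seen from above is positive, no stops. It has bearing friction (about 0.25 N m, so about 3 N at a peg) and stays where it is left.
- bay_0 (a point): Fixed in the carousel: where the canister's centre is when seated in its pocket, 105 mm from the axis, 104 mm over the table. Pockets lean 30 degrees, top away from the axis. Each is a grey square sleeve, 52 mm wide, along the canister's axis, around its lower 50 mm. A spring pad on its hub side presses the canister outwards (about 5 N): drawing it out along its axis takes 8 to 16 N.
- canister_center (a point): The wanted canister: plain white, round, 120 mm tall, body 40 mm across, with a flat cap 48 mm across on its top 24 mm; 0.15 to 0.31 kg. The point is at its centre, 60 mm above its underside; its own z runs along its axis to the cap. In the pocket it leans 30 degrees outwards; of its bare body 46 mm (from 50 to 96 mm above its underside) and the cap stand out of the pocket.
- scale: Fixed grey counter scale, 190 by 170 mm and 46 mm high without its pan, origin at the centre of its underside.
- pan_top (a point): Centre of the top face of the scale's square steel pan (140 by 140 mm), 68 mm over the table, horizontal.
- pan (a joint): How far the sprung pan is pressed down, m: 0 unloaded, 1 mm for each newton, overloaded beyond 9 mm, stop at 13 mm. The canister alone presses it down 1.5 to 3 mm.
- short_bottle_center (a point): Another container in the carousel, in the pocket 72 degrees counter-clockwise from the canister's: white round bottle, 40 mm across, 80 mm tall, with a narrow cap; point 40 mm above its underside.
- square_tin_center (a point): Another container in the carousel, 216 degrees counter-clockwise from the canister's: white square tin 40 by 40 by 98 mm; point at its centre. The pocket at 144 degrees is empty.
- cone_bottle_center (a point): Another container in the carousel, 288 degrees counter-clockwise from the canister's: white bottle, 40 mm across, 100 mm tall with a conical shoulder; point at half height.
- amber_bottle: Bystander on the table: amber bottle 60 mm across, 140 mm tall, origin at its underside.
- carton: Bystander on the table: paper carton 70 by 110 mm, 50 mm high, origin at its underside.
- beaker: Bystander on the table: open white beaker 72 mm across, 80 mm tall, origin at its underside.
- tape_roll: Bystander on the table: tape roll 64 mm across lying flat, 24 mm high, origin at its underside.
Things that resemble listed ones, but are neither listed nor needed, are in the scene too. What is shaped like the part that bears canister_center but pink, red or turquoise is not meant.

How it is judged:
On the way, in this order (a step that is already met when the one before it is completed fails the run):
1. The carousel is at rest with the canister, still in its pocket, over the nose of the stand (within 12 degrees) (x of bay_0 in the frame of stand below -0.08 m and y of bay_0 in the frame of stand between -0.022 and 0.022 m and distance between canister_center and bay_0 below 0.012 m and velocity of joint carousel between -0.1 and 0.1 rad/s), for 0.3 s.
2. The canister is drawn out of its pocket while the pocket stays over the nose (x of bay_0 in the frame of stand below -0.08 m and y of bay_0 in the frame of stand between -0.03 and 0.03 m and distance between canister_center and bay_0 above 0.055 m), for 0.1 s.
At the end, for the whole second after the job is handed in: The canister stands upright, cap up (within 6 degrees), released and at rest on the scale's pan, its axis within 35 mm of the pan's centre and only its own weight on the pan; its pocket is still over the stand's nose (within 16 degrees) (horizontal distance between canister_center and pan_top below 0.035 m and angle between canister_center's own z axis and vertical below 0.1 rad and z of canister_center in the frame of pan_top between 0.054 and 0.066 m and value of joint pan between 0.0007 and 0.006 m and x of bay_0 in the frame of stand below -0.08 m and y of bay_0 in the frame of stand between -0.03 and 0.03 m); the robot touches nothing.
It fails at once if The scale is overloaded: its pan pressed down more than 9 mm (about 9 N) (value of joint pan above 0.009 m).
It fails at once if Another container leaves its place in its pocket (20 mm up or down) (z of short_bottle_center in the frame of carousel_hub above -0.1554 m or z of short_bottle_center in the frame of carousel_hub below -0.1954 m or z of square_tin_center in the frame of carousel_hub above -0.1476 m or z of square_tin_center in the frame of carousel_hub below -0.1876 m or z of cone_bottle_center in the frame of carousel_hub above -0.1467 m or z of cone_bottle_center in the frame of carousel_hub below -0.1867 m).
It fails at once if A bystander on the table is shoved more than 30 mm or knocked over (distance of any of amber_bottle, carton, beaker, tape_roll from where it was at the start of the episode above 0.03 m or angle between any of amber_bottle, carton, beaker, tape_roll's own z axis and vertical above 0.5 rad).
It also fails if it takes over 72 s, if anything falls off the work surface, if the arm or the gripper's body presses on something with over 40 N, if the wrist force passes 120 N, or if a joint passes its speed limit or range.

ROBOT

A 6-joint arm with a two-finger parallel gripper is mounted at the origin on the work surface. World frame = base frame: x ahead of the robot, y to its left, z up, the work surface at z = 0. Lengths are in m, angles in rad, forces in N, time in s.
With the tool pointing down it reaches from about 0.35 to 0.975 m from the base axis. Payload 4.9 kg.
Tool frame: the origin (TCP) lies midway between the tips of the shut fingers; the grasp point (between the pads) lies 19 mm behind it; y points along the fingers, x is the direction in which the jaws open and shut, and the axes are right-handed (so a half turn about y gives the same grasp; the last joint's range is limited). The gripper opens to 85 mm and grips with 20 to 120 N. Pads are 22 mm wide; open, the fingers measure 114 mm over their backs; the gripper's body (76 mm by 85 mm) begins 54 mm behind the grasp point. The pads swing forward as they close: fully open they stand 13 mm farther back than shut.
Start: joints at [-1.437, 0.053, 1.613, -0, 1.476, -0.119], TCP at [0.156, -0.605, 0.231] pointing down, gripper open.
Joint ranges: [-3.01, 3.01], [-1.01, 2.22], [0.06, 2.58], [-1.02, 4.17], [0.09, 2.62], [-3.14, 3.14]. Speed limits (rad/s): [2.57, 2.57, 3.14, 3.14, 3.14, 3.14].

INTERFACE

Orientations are given as a 3x3 rotation matrix whose columns are the frame's x, y, z axes.
In Python, from station import arm, optics gives the robot as it stands.
- The arm moves only by the shell command python3 -m inch 'ROWS'. ROWS is JSON, a list of rows, each a list of 5 numbers: the shift along the tool's x, y, z in cm, then the turn about the tool's y in rad, then the opening, from 0 (shut) to 1 (fully open). A call has 1 to 5 rows; each row shifts and turns the pose as measured when the row begins, along the tool's axes as they then stand; what a row does not reach is not made up. A row lasts 1/8 s, in which the tool goes at most 62.5 mm and 10.7 degrees, less where a joint would pass 70% of its speed; a pose out of reach is approached as far as the arm can. A call with a gripper value outside its range is refused whole. The fingers move at their own pace and stop on an object; the grip force is fixed at half the most. Time passes only in rows, so rows that do not move let the fingers close. It gives the time, the measured TCP pose, the force and the opening at its end, in the units of the state.
- arm.read_state(): the state, without advancing time (a new reading comes with each control period).
- optics.camera(name): name is "side" or "top" or "wrist"; returns a dict with "img" (420x560x3 uint8, red, green, blue), "K" (3x3 intrinsics, pixels), "D" ([k1, k2, p1, p2, k3] as OpenCV has them; the pictures are not rectified), "position" and "orientation" of the camera in the world. Camera axes: x right, y up, looking along -z (the intrinsics and any distortion apply to the point x, -y, -z); pixel columns grow to the right and rows downward; lengths in m; the calibration is good to about 2 mm. A picture is of the moment at which its call begins. There is no depth.
- arm.finish_job(): hands the job in, once; it reports no verdict.
The state is a dict: "time": time; "qpos": joint angles; "joint_velocities": joint speeds; "effort": joint torques, N m; "eef_pos": TCP position; "ee_rot": TCP orientation; "force": force on the tool from outside, world axes, zero at the start; "wrist_torque": the same for the moment, N m; "grip_width": finger opening in m.
Only numpy, scipy, OpenCV 4.12 (cv2) and the standard library are available. Lean on these libraries where they do the work, as an engineer would, in place of code of your own. Each camera call takes 0.05 s, during which the arm holds its last target.

## Working session

There is one attempt and no reset: what is moved stays moved. The work goes in short steps, Python scripts to look and compute and a shell command to move; the robot and the scene stay as the last step left them, time stands still between calls to the robot, and variables do not carry over. Pictures are saved under pics/ and viewed, and the job is handed in when it is done.

```bash
ls; mkdir -p pics
cat > h.py <<'E'
import numpy as np, cv2
from station import arm, optics
def snap(name,fn):
    c=optics.camera(name); cv2.imwrite('pics/'+fn+'.png',c['img'][:,:,::-1]); np.savez('pics/'+fn+'.npz',**{k:np.array(c[k]) for k in('img','K','D','position','orientation')}); return c
def load(fn): return dict(np.load('pics/'+fn+'.npz'))
def ray(c,px):
    p=cv2.undistortPoints(np.array([[px]],float),c['K'],c['D'])[0,0]
    d=np.array(c['orientation'])@np.array([p[0],-p[1],-1.0]); return np.array(c['position']),d/np.linalg.norm(d)
def onz(c,px,z):
    o,d=ray(c,px); return o+d*(z-o[2])/d[2]
def proj(c,P):
    P=np.atleast_2d(np.array(P,float)); q=(P-np.array(c['position']))@np.array(c['orientation'])
    q=q*[1,-1,-1]; return cv2.projectPoints(q.reshape(-1,1,3),np.zeros(3),np.zeros(3),np.array(c['K']),np.array(c['D']))[0][:,0]
E
python3 - <<'E'
from h import *
for n in('side','top','wrist'):
    c=snap(n,n+'0'); print(n,np.round(c['position'],3),np.round(c['orientation'],2).tolist(),np.round(c['K'],0).tolist())
s=arm.read_state(); print(s)
E
```

```text
pics
side [ 0.26  -1.132  1.071] [[0.97, 0.17, -0.19], [-0.25, 0.59, -0.77], [-0.02, 0.79, 0.61]] [[515.0, 0.0, 282.0], [0.0, 515.0, 212.0], [0.0, 0.0, 1.0]]
top [ 0.355 -0.005  1.304] [[-0.01, 0.98, -0.18], [-1.0, -0.01, 0.0], [0.0, 0.18, 0.98]] [[387.0, 0.0, 279.0], [0.0, 387.0, 209.0], [0.0, 0.0, 1.0]]
wrist [ 0.237 -0.585  0.374] [[0.25, 0.92, 0.31], [-0.97, 0.24, 0.08], [-0.0, -0.32, 0.95]] [[312.0, 0.0, 279.0], [0.0, 312.0, 206.0], [0.0, 0.0, 1.0]]
{'time': 0.15, 'qpos': array([-1.43700493e+00,  5.32114959e-02,  1.61397818e+00,  1.71247435e-05,
        1.47600107e+00, -1.18998252e-01]), 'joint_velocities': array([-0.00026596, -0.0001523 , -0.00246137, -0.00021031, -0.00062609,
        0.00078632]), 'effort': array([ 3.91706690e-04, -3.94240344e+01, -3.70720947e+01, -1.06305499e-04,
        4.74767105e-03,  2.26028305e-05]), 'eef_pos': array([ 0.15625705, -0.6046502 ,  0.23034179]), 'ee_rot': array([[ 2.50104176e-01, -1.96278589e-04,  9.68218913e-01],
       [-9.68217635e-01,  1.58608766e-03,  2.50104168e-01],
       [-1.58477016e-03, -9.99998723e-01,  2.06646756e-04]]), 'force': array([-0.22395562,  0.3903435 ,  0.1222892 ]), 'wrist_torque': array([ 0.03088142,  0.0305087 , -0.02607368]), 'grip_width': 0.0853500190380557}
```

View pics/side0.png

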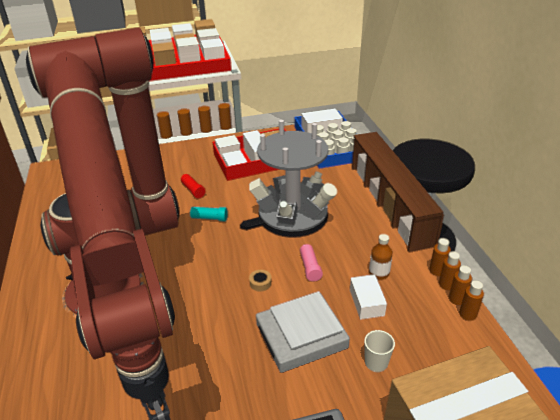

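View pics/top0.png

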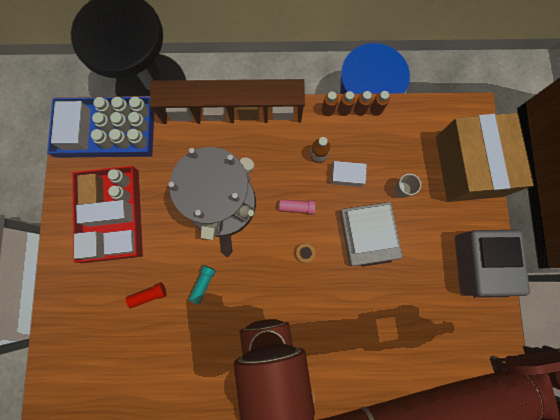

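View pics/wrist0.png

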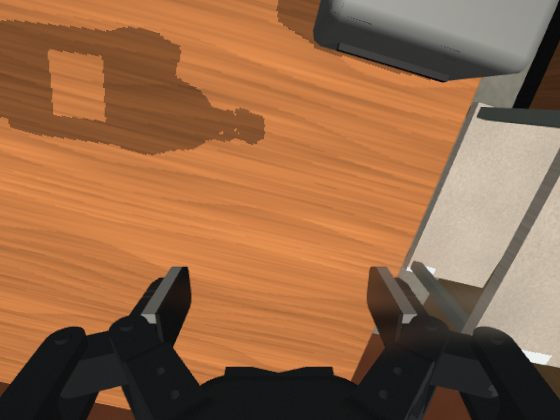

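Run:
```python
from h import *
a=load('top0')['img'][130:275,140:330][:,:,::-1]; cv2.imwrite('pics/t0z.png',cv2.resize(a,None,fx=4,fy=4,interpolation=cv2.INTER_CUBIC))
a=load('side0')['img'][110:260,220:370][:,:,::-1]; cv2.imwrite('pics/s0z.png',cv2.resize(a,None,fx=4,fy=4,interpolation=cv2.INTER_CUBIC))
```

```text
(no output)
```

View pics/t0z.png

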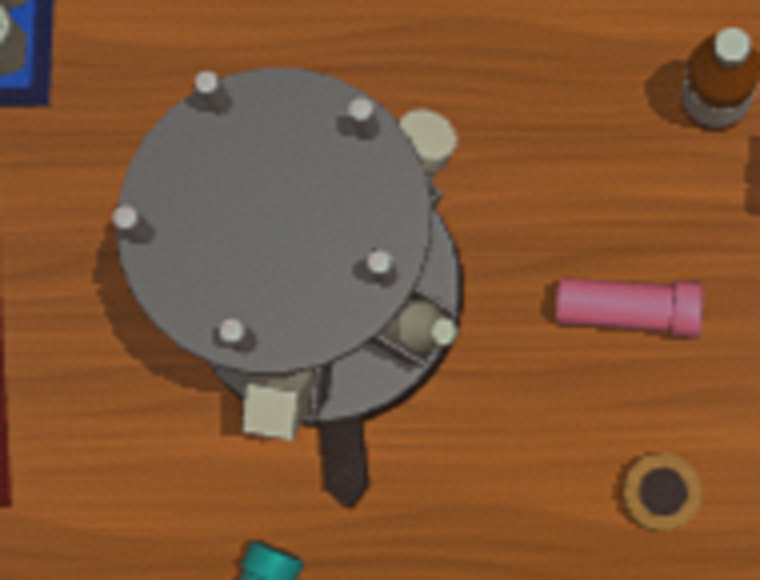

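View pics/s0z.png

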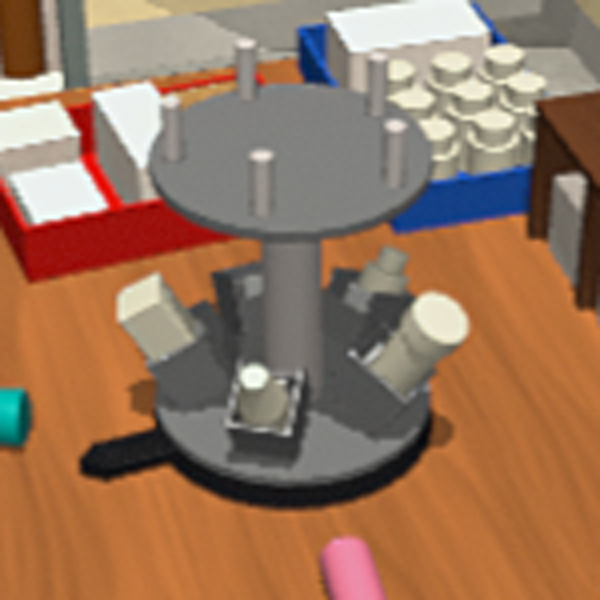

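Run:
```python
from h import *
c=load('top0')
f=lambda x,y:(140+x/4-0.375,130+y/4-.375)
# peg tops in top view at z=.310
T={'UL':(206,80),'UR':(360,108),'R':(379,260),'B':(231,328),'L':(125,215)}
P={}
for k,v in T.items(): P[k]=onz(c,f(*v),.31); print(k,np.round(P[k],4))
A=np.array([p[:2] for p in P.values()])
M=np.c_[2*A,np.ones(5)]; s=np.linalg.lstsq(M,(A**2).sum(1),rcond=None)[0]; ctr=s[:2]; print('ctr',ctr,'r',np.sqrt(s[2]+ctr@ctr))
for k in P: d=P[k][:2]-ctr; print(k,np.degrees(np.arctan2(d[1],d[0])))
# side
c2=load('side0'); g=lambda x,y:(220+x/4-.375,110+y/4-.375)
for n,v in {'b':(247,42),'r':(377,57),'fr':(396,124),'f':(261,155),'l':(170,100)}.items(): print(n,np.round(onz(c2,g(*v),.31),4))
# plate disc
im=c['img'].astype(int); hsv=cv2.cvtColor(c['img'],cv2.COLOR_RGB2HSV)
print(hsv[185,205],hsv[210,150])
n=onz(c,f(347,507),.016); d=n[:2]-ctr; print('nose tip',n,np.hypot(*d),np.degrees(np.arctan2(d[1],d[0])))
cap=onz(c,f(428,133),.156); d=cap[:2]-ctr;print('cap',cap,np.hypot(*d),np.degrees(np.arctan2(d[1],d[0])))
cap=onz(c2,g(440,322),.156); d=cap[:2]-ctr;print('cap side',cap,np.hypot(*d),np.degrees(np.arctan2(d[1],d[0])))
n=onz(c2,g(85,462),.016); d=n[:2]-ctr; print('nose tip side',n,np.hypot(*d),np.degrees(np.arctan2(d[1],d[0])))
print('pink',onz(c,f(630,308),.02))
a=c['img'][190:280,320:420][:,:,::-1]; cv2.imwrite('pics/t0p.png',cv2.resize(a,None,fx=6,fy=6,interpolation=cv2.INTER_CUBIC))
a=c2['img'][280:370,250:350][:,:,::-1]; cv2.imwrite('pics/s0p.png',cv2.resize(a,None,fx=6,fy=6,interpolation=cv2.INTER_CUBIC))
```

```text
UL [0.7024 0.2237 0.31  ]
UR [0.6815 0.1202 0.31  ]
R [0.5772 0.1067 0.31  ]
B [0.5331 0.2027 0.31  ]
L [0.6098 0.2746 0.31  ]
ctr [0.62088804 0.18559268] r 0.08970512293067953
UL 25.06220038017827
UR -47.15466774469447
R -118.94374312374728
B 168.96319331729381
L 97.10436948136255
b [0.6127 0.2741 0.31  ]
r [0.7026 0.2213 0.31  ]
fr [0.6849 0.1193 0.31  ]
f [0.5787 0.1049 0.31  ]
l [0.5341 0.2016 0.31  ]
[ 12  12 107] [ 12 178 136]
nose tip [0.43435543 0.16454844 0.016     ] 0.18771594274870723 -173.56322122533652
cap [0.7114459  0.08701543 0.156     ] 0.13385887970223123 -47.42790417457036
cap side [0.71030529 0.07706813 0.156     ] 0.14061657265906097 -50.513672054008616
nose tip side [0.44020859 0.15727314 0.016     ] 0.18288537669420554 -171.0919872618304
pink [ 0.5980211  -0.07281031  0.02      ]
```

View pics/t0p.png

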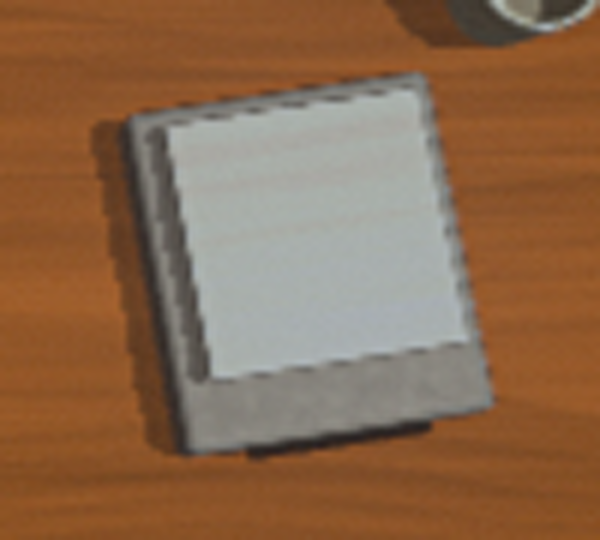

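View pics/s0p.png

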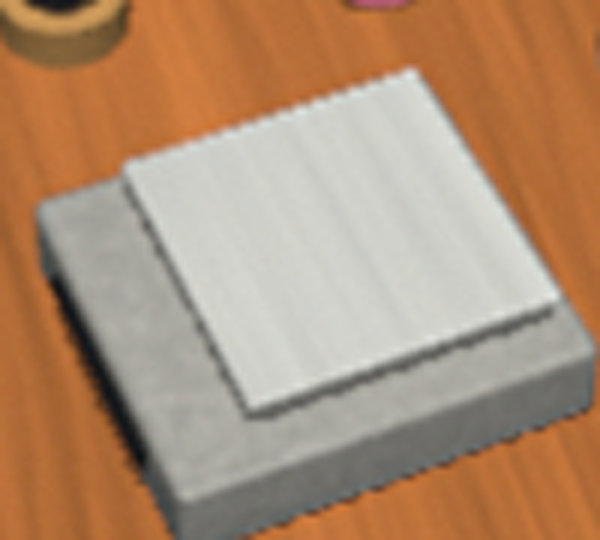

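```bash
cat >> h.py <<'E'
def go(target,n=None,yaw=None):
    s=arm.read_state(); R=np.array(s['ee_rot']); d=R.T@(np.array(target)-s['eef_pos'])*100
    az=np.arctan2(R[1,2],R[0,2]); 
    print('t',round(s['time'],2),'pos',np.round(s['eef_pos'],4),'az',round(az,4),'w',round(s['grip_width'],4),'F',np.round(s['force'],1))
    n=n or int(np.ceil(np.linalg.norm(d)/6)) or 1
    print('total tool cm',np.round(d,2),'n',n,'per row',np.round(d/n,2)); 
    if yaw is not None:
        print('turn', round(-((yaw-az+np.pi)%(2*np.pi)-np.pi),4))
E
python3 - <<'E'
from h import *
c=load('top0'); c2=load('side0')
for nm,cc,o,pts in (('top',c,(320,190),[(168,125),(415,90),(468,342),(207,380)]),('side',c2,(250,280),[(122,162),(415,68),(560,298),(252,412)])):
    P=np.array([onz(cc,(o[0]+x/6-.42,o[1]+y/6-.42),.068) for x,y in pts]); print(nm,np.round(P,4).tolist(),'c',P.mean(0),[round(np.linalg.norm(P[i]-P[i-1]),3) for i in range(4)], 'az',np.degrees(np.arctan2(*(P[1]-P[0])[[1,0]])))
go([.156,-.605,.40]); go([.62,.05,.40])
E
```

```text
top [[0.5743, -0.2337, 0.068], [0.5919, -0.3686, 0.068], [0.4551, -0.3879, 0.068], [0.4368, -0.2481, 0.068]] c [ 0.5145366  -0.30959282  0.068     ] [np.float64(0.138), np.float64(0.136), np.float64(0.138), np.float64(0.141)] az -82.57942840665483
side [[0.4391, -0.2528, 0.068], [0.5768, -0.2346, 0.068], [0.5942, -0.3732, 0.068], [0.4576, -0.3941, 0.068]] c [ 0.51691466 -0.31366955  0.068     ] [np.float64(0.143), np.float64(0.139), np.float64(0.14), np.float64(0.138)] az 7.52387663755175
t 0.15 pos [ 0.1563 -0.6047  0.2303] az 0.2528 w 0.0854 F [-0.2  0.4  0.1]
total tool cm [  0.   -16.97  -0.03] n 3 per row [ 0.   -5.66 -0.01]
t 0.15 pos [ 0.1563 -0.6047  0.2303] az 0.2528 w 0.0854 F [-0.2  0.4  0.1]
total tool cm [-51.81 -16.87  61.28] n 14 per row [-3.7  -1.21  4.38]
```

```bash
python3 -m inch '[[0,-5.6,0,0,1],[-2,-5.6,2,0,1],[-3.7,-3.5,4.4,0,1],[-3.7,0,4.4,0,1],[-3.7,0,4.4,0,1]]'; python3 -m inch '[[-3.7,0,4.4,0,1],[-3.7,0,4.4,0,1],[-3.7,0,4.4,0,1],[-3.7,0,4.4,0,1],[-3.7,0,4.4,0,1]]'; python3 -c "
from h import *
go([.62,.05,.40],yaw=3.257)"
```

```text
time: 0.78
eef_pos: [0.2693, -0.4406, 0.3769]
ee_rot: [[0.244, 0.001, 0.97], [-0.97, 0.009, 0.244], [-0.008, -1.0, 0.003]]
force: [0.9, 0.1, -0.6]
grip_width: 0.0854
time: 1.4
eef_pos: [0.4413, -0.199, 0.3784]
ee_rot: [[0.242, 0.002, 0.97], [-0.97, 0.008, 0.242], [-0.007, -1.0, 0.004]]
force: [0.4, -0.4, 0.1]
grip_width: 0.0854
t 1.4 pos [ 0.4413 -0.199   0.3784] az 0.2442 w 0.0854 F [ 0.4 -0.4  0.1]
total tool cm [-19.85  -1.92  23.37] n 6 per row [-3.31 -0.32  3.89]
turn -3.0128
```

```bash
python3 -m inch '[[-3.3,-0.3,3.9,0,1],[-3.3,-0.3,3.9,0,1],[-3.3,-0.3,3.9,0,1],[-3.3,-0.3,3.9,0,1],[0,0,0,-0.18,1]]'; for i in 1; do python3 -m inch '[[0,0,0,-0.18,1],[0,0,0,-0.18,1],[0,0,0,-0.18,1],[0,0,0,-0.18,1],[0,0,0,-0.18,1]]'; done; python3 -m inch '[[0,0,0,-0.18,1],[0,0,0,-0.18,1],[0,0,0,-0.18,1],[0,0,0,-0.18,1],[0,0,0,-0.18,1]]';  python3 -c "
from h import *
go([.68,.12,.34],yaw=3.257)"
```

```text
time: 2.02
eef_pos: [0.5643, -0.0232, 0.39]
ee_rot: [[0.421, -0.0, 0.907], [-0.907, 0.009, 0.421], [-0.008, -1.0, 0.003]]
force: [-0.7, 0.4, -1.1]
grip_width: 0.0855
time: 2.65
eef_pos: [0.5641, -0.0215, 0.3871]
ee_rot: [[0.979, -0.005, 0.203], [-0.203, 0.009, 0.979], [-0.007, -1.0, 0.008]]
force: [-0.3, 0.5, -0.2]
grip_width: 0.0853
time: 3.28
eef_pos: [0.5634, -0.0213, 0.3845]
ee_rot: [[0.748, -0.01, -0.664], [0.664, 0.01, 0.748], [-0.0, -1.0, 0.014]]
force: [-0.7, 0.6, -0.9]
grip_width: 0.0856
t 3.27 pos [ 0.5634 -0.0213  0.3845] az 2.2971 w 0.0856 F [-0.7  0.6 -0.9]
total tool cm [18.11  4.48  2.75] n 4 per row [4.53 1.12 0.69]
turn -0.9599
```

```bash
python3 -m inch '[[0,0,0,-0.18,1],[0,0,0,-0.18,1],[0,0,0,-0.18,1],[0,0,0,-0.18,1],[0,0,0,-0.18,1]]';  python3 -c "
from h import *
go([.68,.12,.36],yaw=3.257)"
```

```text
time: 3.9
eef_pos: [0.5626, -0.0212, 0.3819]
ee_rot: [[-0.086, -0.014, -0.996], [0.996, 0.011, -0.086], [0.012, -1.0, 0.013]]
force: [-0.1, 0.2, 0.2]
grip_width: 0.0855
t 3.9 pos [ 0.5626 -0.0212  0.3819] az -3.0553 w 0.0855 F [-0.1  0.2  0.2]
total tool cm [ 13.03   2.18 -12.94] n 4 per row [ 3.26  0.55 -3.24]
turn -0.0291
```

```bash
python3 -m inch '[[3.3,0.5,-3.2,-0.03,1],[3.3,0.5,-3.2,0,1],[3.3,0.5,-3.2,0,1],[3.3,0.5,-3.2,0,1],[0,0,0,0,1]]';  python3 -c "
from h import *
go([.6823,.1198,.272],yaw=3.257);snap('wrist','w1')"
```

```text
time: 4.53
eef_pos: [0.6778, 0.1277, 0.3585]
ee_rot: [[-0.116, -0.017, -0.993], [0.993, 0.01, -0.116], [0.011, -1.0, 0.016]]
force: [-0.2, -1.5, -0.4]
grip_width: 0.0856
t 4.53 pos [0.6778 0.1277 0.3585] az -3.0256 w 0.0856 F [-0.2 -1.5 -0.4]
total tool cm [-0.93  8.63 -0.49] n 2 per row [-0.47  4.32 -0.25]
turn 0.0006
```

View pics/w1.png

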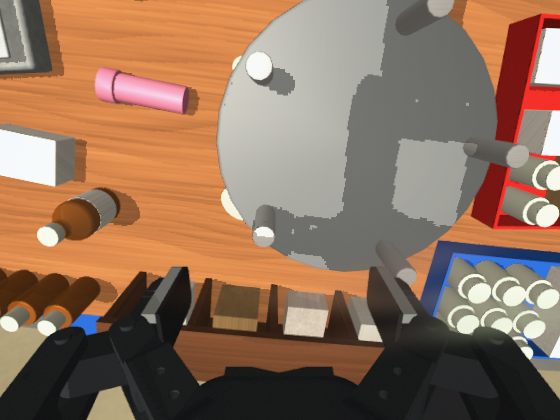

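```bash
python3 -m inch '[[-0.5,3,-0.3,0,1],[-0.4,3,-0.2,0,1],[0,2.5,0,0,1],[0,0,0,0,0],[0,0,0,0,0]]';  python3 -m inch '[[0,0,0,0,0],[0,0,0,0,0],[0,0,0,0,0]]'; python3 -c "
from h import *
go([.6823,.1198,.272],yaw=3.257);snap('wrist','w2')"
```

```text
time: 5.2
eef_pos: [0.6815, 0.1144, 0.2764]
ee_rot: [[-0.11, -0.011, -0.994], [0.994, 0.008, -0.11], [0.009, -1.0, 0.01]]
force: [1.1, 0.5, -0.3]
grip_width: 0.0519
time: 5.58
eef_pos: [0.6803, 0.1172, 0.2794]
ee_rot: [[-0.113, -0.012, -0.994], [0.994, 0.013, -0.113], [0.014, -1.0, 0.01]]
force: [3.0, -4.0, -6.1]
grip_width: 0.014
t 5.58 pos [0.6803 0.1172 0.2794] az -3.0287 w 0.014 F [ 3.  -4.  -6.1]
total tool cm [ 0.23  0.74 -0.24] n 1 per row [ 0.23  0.74 -0.24]
turn -0.0025
```

View pics/w2.png

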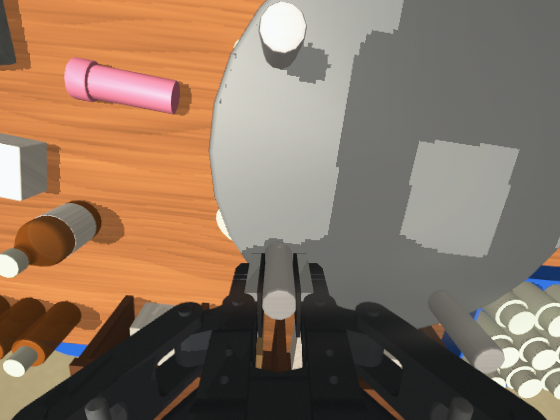

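```bash
cat >> h.py <<'E'
CTR=np.array([.6209,.1856])
def arc(step=.14,n=5,end=np.radians(-173.4),r=.09):
    s=arm.read_state(); R=np.array(s['ee_rot']); p=np.array(s['eef_pos']); d=p[:2]-CTR; a=np.arctan2(d[1],d[0])
    a=a if a<0.5 else a-2*np.pi
    print('t',round(s['time'],2),'ang',np.degrees(a),'r',np.hypot(*d),'z',p[2],'F',np.round(s['force'],1),'w',s['grip_width'])
    q=p
    for i in range(n):
        a2=max(a-step*(i+1),end); t=np.r_[CTR+r*np.array([np.cos(a2),np.sin(a2)]),.278 if i==0 else q[2]]
        print(np.round(R.T@(t-q)*100,1).tolist(),np.degrees(a2)); q=t
E
python3 -c "
from h import *
arc()"
```

```text
t 5.62 ang -49.06255385094577 r 0.09063337362627354 z 0.2793833443504595 F [ 0.   0.4 -2.9] w 0.014005513967151263
[-0.6, 0.1, 1.1] -57.0839629827773
[-0.5, 0.0, 1.2] -65.10537211460883
[-0.3, 0.0, 1.2] -73.12678124644034
[-0.1, 0.0, 1.3] -81.14819037827188
[0.0, 0.0, 1.3] -89.16959951010341
```

```bash
python3 -m inch '[[-0.6,0.1,1.1,0,0],[-0.5,0,1.2,0,0],[-0.3,0,1.2,0,0],[-0.1,0,1.3,0,0],[0,0,1.3,0,0]]'; python3 -c "
from h import *
arc()"
```

```text
time: 6.25
eef_pos: [0.6274, 0.0944, 0.2794]
ee_rot: [[-0.109, 0.009, -0.994], [0.994, 0.014, -0.108], [0.013, -1.0, -0.01]]
force: [6.4, 0.9, -4.0]
grip_width: 0.0143
t 6.25 ang -85.90713120632772 r 0.09144826174651773 z 0.2793618296390173 F [ 6.4  0.9 -4. ] w 0.014257251685045488
[0.3, 0.1, 1.2] -93.92854033815925
[0.3, -0.0, 1.2] -101.94994946999078
[0.5, -0.0, 1.2] -109.9713586018223
[0.6, -0.0, 1.1] -117.99276773365384
[0.8, -0.0, 1.0] -126.01417686548537
```

```bash
python3 -m inch '[[0.3,0.1,1.2,0,0],[0.3,0,1.2,0,0],[0.5,0,1.2,0,0],[0.6,0,1.1,0,0],[0.8,0,1,0,0]]'; python3 -c "
from h import *
arc()"
```

```text
time: 6.88
eef_pos: [0.5729, 0.1024, 0.2793]
ee_rot: [[-0.095, 0.027, -0.995], [0.995, -0.006, -0.095], [-0.008, -1.0, -0.026]]
force: [2.8, -8.7, -2.4]
grip_width: 0.0142
t 6.88 ang -119.9797963046249 r 0.09603874580148386 z 0.2793423119791023 F [ 2.8 -8.7 -2.4] w 0.014154028866500414
[1.3, 0.1, 0.6] -128.00120543645644
[0.9, -0.0, 0.9] -136.02261456828796
[1.0, -0.0, 0.7] -144.04402370011948
[1.1, -0.0, 0.6] -152.065432831951
[1.2, -0.0, 0.4] -160.08684196378255
```

```bash
python3 -m inch '[[1.1,0.1,0.7,0,0],[1,0,0.9,0,0],[1,0,0.7,0,0],[1.1,0,0.6,0,0],[1.2,0,0.4,0,0]]'; python3 -c "
from h import *
arc(); snap('top','t1'); snap('side','s1')"
```

```text
time: 7.5
eef_pos: [0.5308, 0.136, 0.2791]
ee_rot: [[-0.076, 0.015, -0.997], [0.996, -0.041, -0.077], [-0.042, -0.999, -0.011]]
force: [-8.7, -9.0, 2.9]
grip_width: 0.0123
t 7.5 ang -151.18865923704027 r 0.10285965441679554 z 0.2791488472614941 F [-8.7 -9.   2.9] w 0.01233161235945324
[1.7, 0.1, -0.7] -159.21006836887182
[1.2, -0.1, 0.3] -167.2314775007033
[1.0, -0.0, 0.1] -173.4
[0.0, 0.0, 0.0] -173.4
[0.0, 0.0, 0.0] -173.4
```

View pics/s1.png

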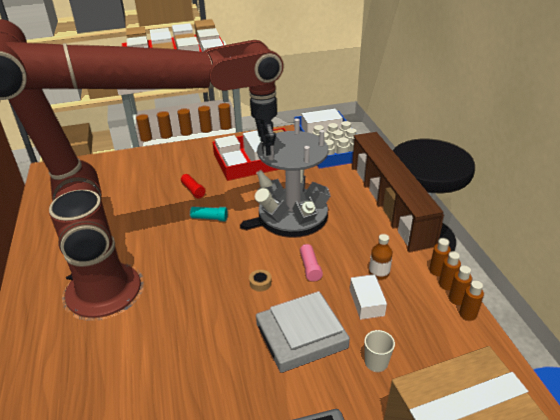

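View pics/t1.png

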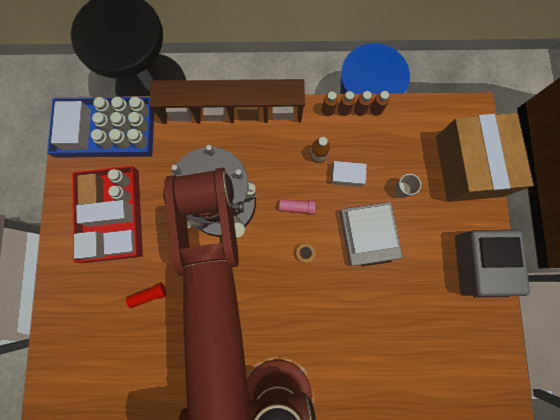

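```bash
cat >> h.py <<'E'
def pegs(c):
    # bright small blobs on plate: peg tops
    im=c['img'].astype(int); v=im.min(2); out=[]
    m=((v>140)).astype(np.uint8); n,l,st,ce=cv2.connectedComponentsWithStats(m)
    for i in range(1,n):
        p=onz(c,ce[i],.31); d=p[:2]-CTR; r=np.hypot(*d)
        if abs(r-.09)<.012 and 4<st[i,4]<80: out.append((np.round(ce[i],1),st[i,4],round(r,4),round(np.degrees(np.arctan2(d[1],d[0])),1)))
    return out
E
python3 - <<'E'
from h import *
for f in('t0','t1','top0','side0','s1'):
    try: c=load(f)
    except Exception: continue
    print(f,[ (o,(o[3]+47-0+36)%72-36) for o in pegs(c)])
a=load('t1')['img'][130:275,140:330][:,:,::-1]; cv2.imwrite('pics/t1z.png',cv2.resize(a,None,fx=4,fy=4,interpolation=cv2.INTER_CUBIC))
E
```

```text
t1 [((array([208.3, 146.9]), np.int32(18), np.float64(0.089), np.float64(-5.0)), np.float64(-30.0)), ((array([174., 167.]), np.int32(21), np.float64(0.089), np.float64(67.7)), np.float64(-29.30000000000001)), ((array([237.8, 171.5]), np.int32(18), np.float64(0.0895), np.float64(-77.7)), np.float64(-30.700000000000003))]
top0 [((array([191.1, 150. ]), np.int32(20), np.float64(0.089), np.float64(25.4)), np.float64(0.4000000000000057)), ((array([229.8, 156.8]), np.int32(20), np.float64(0.0892), np.float64(-47.5)), np.float64(-0.5)), ((array([171. , 183.9]), np.int32(20), np.float64(0.0896), np.float64(98.0)), np.float64(1.0)), ((array([234.4, 195. ]), np.int32(21), np.float64(0.0907), np.float64(-119.5)), np.float64(-0.5)), ((array([197.3, 212. ]), np.int32(22), np.float64(0.0906), np.float64(169.0)), np.float64(0.0))]
side0 [((array([318.5, 140.9]), np.int32(18), np.float64(0.0925), np.float64(-47.0)), np.float64(0.0)), ((array([284.9, 148.3]), np.int32(21), np.float64(0.0908), np.float64(-117.7)), np.float64(1.2999999999999972))]
s1 [((array([296.2, 119.4]), np.int32(9), np.float64(0.0878), np.float64(64.7)), np.float64(-32.30000000000001)), ((array([306.5, 146.9]), np.int32(16), np.float64(0.0924), np.float64(-77.8)), np.float64(-30.799999999999997))]
```

View pics/t1z.png

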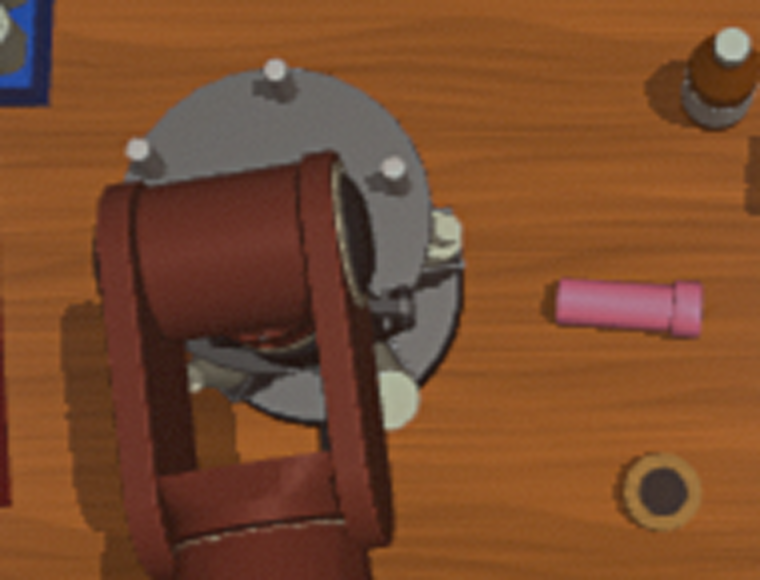

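```bash
python3 -m inch '[[0,0,0,0,0.4],[0,0,0,0,0.4]]'; python3 -c "
from h import *
go([.5435,.1396,.279],yaw=-3.0256)"
```

```text
time: 7.85
eef_pos: [0.5301, 0.1376, 0.281]
ee_rot: [[-0.078, 0.015, -0.997], [0.996, -0.037, -0.078], [-0.038, -0.999, -0.012]]
force: [0.4, -0.0, 0.2]
grip_width: 0.0339
t 7.85 pos [0.5301 0.1376 0.281 ] az -3.0633 w 0.0339 F [ 0.4 -0.   0.2]
total tool cm [ 0.1   0.21 -1.35] n 1 per row [ 0.1   0.21 -1.35]
turn -0.0377
```

```bash
python3 -m inch '[[0.1,0.1,-1.3,-0.03,0.4],[0,0,0,0,0],[0,0,0,0,0],[0,0,0,0,0]]'; python3 -c "
from h import *
arc(step=.11)"
```

```text
time: 8.35
eef_pos: [0.5446, 0.1395, 0.2814]
ee_rot: [[-0.109, 0.016, -0.994], [0.993, -0.037, -0.109], [-0.038, -0.999, -0.012]]
force: [-1.9, -1.4, 1.2]
grip_width: 0.0142
t 8.35 ang -148.84759931124765 r 0.08916509230472301 z 0.2813731801881718 F [-1.9 -1.4  1.2] w 0.014204484469095266
[0.9, 0.3, 0.4] -155.1501350576867
[1.0, -0.0, 0.3] -161.45267080412577
[1.0, -0.0, 0.2] -167.75520655056482
[0.9, -0.0, 0.0] -173.4
[0.0, 0.0, 0.0] -173.4
```

```bash
python3 -m inch '[[1,0.1,0.4,0,0],[1,0,0.2,0,0],[1,0,0.1,0,0],[1,0,0,0,0],[0.3,0,0,0,0]]'; python3 -c "
from h import *
arc(step=.11); c=snap('top','t2'); print([ (o,(o[3]+47-0+36)%72-36) for o in pegs(c)])"
```

```text
time: 8.98
eef_pos: [0.5297, 0.1762, 0.2812]
ee_rot: [[-0.101, 0.008, -0.995], [0.994, -0.049, -0.101], [-0.05, -0.999, -0.003]]
force: [0.5, -4.4, -0.2]
grip_width: 0.0143
t 8.97 ang -174.08506603896046 r 0.0916671403609049 z 0.28122822937719344 F [ 0.5 -4.4 -0.2] w 0.014317295715009472
[-0.1, 0.3, -0.2] -173.4
[0.0, 0.0, 0.0] -173.4
[0.0, 0.0, 0.0] -173.4
[0.0, 0.0, 0.0] -173.4
[0.0, 0.0, 0.0] -173.4
[((array([222.9, 151.4]), np.int32(17), np.float64(0.089), np.float64(-32.0)), np.float64(15.0)), ((array([183.4, 154.8]), np.int32(19), np.float64(0.0892), np.float64(41.0)), np.float64(16.0)), ((array([237.8, 186.8]), np.int32(20), np.float64(0.0905), np.float64(-104.4)), np.float64(14.599999999999994))]
```

```bash
python3 -m inch '[[-0.5,0,0,0,0],[0,0,0,0,0],[0,0,0,0,0]]'; python3 -c "
from h import *
arc(step=.11); c=snap('top','t3'); print([ (o,(o[3]+47-0+36)%72-36) for o in pegs(c)])"
```

```text
time: 9.4
eef_pos: [0.53, 0.1732, 0.2813]
ee_rot: [[-0.104, 0.007, -0.995], [0.994, -0.043, -0.104], [-0.044, -0.999, -0.003]]
force: [-0.5, 1.1, 1.0]
grip_width: 0.0147
t 9.4 ang -172.24398051342732 r 0.09172909179275864 z 0.2812585004124446 F [-0.5  1.1  1. ] w 0.014677573652425151
[0.2, 0.3, -0.2] -173.4
[0.0, 0.0, 0.0] -173.4
[0.0, 0.0, 0.0] -173.4
[0.0, 0.0, 0.0] -173.4
[0.0, 0.0, 0.0] -173.4
[((array([222., 151.]), np.int32(21), np.float64(0.0888), np.float64(-30.3)), np.float64(16.700000000000003)), ((array([182.8, 155.5]), np.int32(18), np.float64(0.0887), np.float64(42.6)), np.float64(17.599999999999994)), ((array([237.9, 185.7]), np.int32(20), np.float64(0.0902), np.float64(-102.6)), np.float64(16.400000000000006))]
```

```bash
python3 -m inch '[[0,0,0,0,0.5],[0,0,0,0,0.5],[0,-4,1,0,1],[0,-1,6,0,1],[0,0,6,0,1]]'; python3 -c "
from h import *
c=load('s1')
for h in (.1,.15,.2,.25,.3): print(h,proj(c,[.5308-.015*h,.136+.041*h,.279+h]))
a=c['img'][20:170,200:350][:,:,::-1]; cv2.imwrite('pics/s1z.png',cv2.resize(a,None,fx=4,fy=4,interpolation=cv2.INTER_CUBIC))
go([.47,.17,.32],yaw=-3.035); snap('side','s3'); c=snap('top','t4'); print([ (o,(o[3]+47-0+36)%72-36) for o in pegs(c)])
"
```

```text
time: 10.07
eef_pos: [0.4009, 0.1593, 0.3304]
ee_rot: [[-0.099, 0.007, -0.995], [0.994, -0.051, -0.099], [-0.052, -0.999, -0.002]]
force: [-0.7, 0.2, 1.6]
grip_width: 0.0852
0.1 [[264.33757509 123.66909236]]
0.15 [[263.18728961 107.24936943]]
0.2 [[261.99293253  90.17952446]]
0.25 [[260.75244985  72.42744956]]
0.3 [[259.46372382  53.95974875]]
t 10.07 pos [0.4009 0.1593 0.3304] az -3.0421 w 0.0852 F [-0.7  0.2  1.6]
total tool cm [ 0.43  1.04 -6.98] n 2 per row [ 0.22  0.52 -3.49]
turn -0.0071
[((array([222., 151.]), np.int32(21), np.float64(0.0888), np.float64(-30.3)), np.float64(16.700000000000003)), ((array([182.8, 155.5]), np.int32(18), np.float64(0.0887), np.float64(42.6)), np.float64(17.599999999999994)), ((array([237.9, 185.6]), np.int32(19), np.float64(0.0901), np.float64(-102.4)), np.float64(16.599999999999994)), ((array([173.1, 193.2]), np.int32(21), np.float64(0.0903), np.float64(114.7)), np.float64(17.69999999999999)), ((array([207.8, 212.2]), np.int32(20), np.float64(0.0903), np.float64(-173.7)), np.float64(17.30000000000001))]
```

View pics/s1z.png

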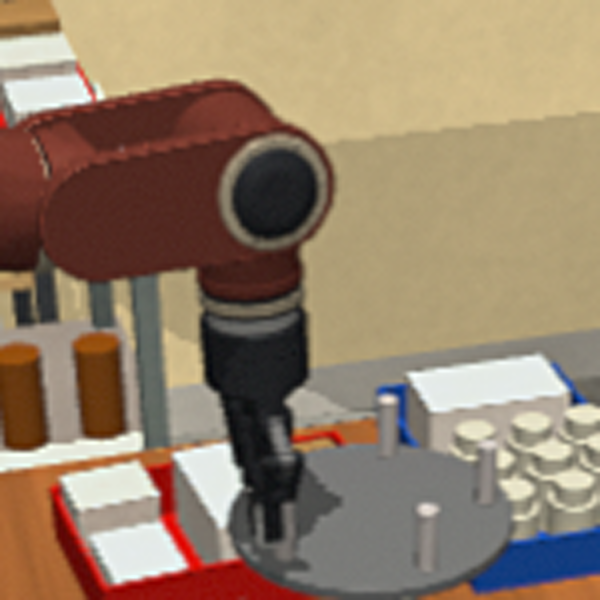

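View pics/s3.png

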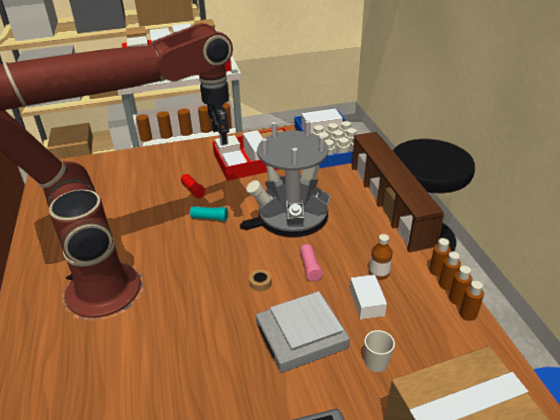

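```bash
python3 -c "
from h import *
u=np.array([np.cos(np.radians(-173.8)),np.sin(np.radians(-173.8))])
print(CTR+.19*u,CTR+.152*u)
go(np.r_[CTR+.2*u,.126],yaw=np.radians(-173.8))
c=load('s3');a=c['img'][100:240,220:350][:,:,::-1]; cv2.imwrite('pics/s3z.png',cv2.resize(a,None,fx=4,fy=4,interpolation=cv2.INTER_CUBIC))
E=0
for s,rho in((60,0),(0,0)): 
  r=.105+.5*s/1000; print(s,proj(c,np.r_[CTR+r*u,.104+.866*s/1000]))
"
```

```text
[0.43201132 0.16508012] [0.46978905 0.1691841 ]
t 10.18 pos [0.3982 0.1593 0.3304] az -3.0404 w 0.0855 F [ 0.1 -0.2 -1. ]
total tool cm [ 1.27 20.41 -2.35] n 4 per row [ 0.32  5.1  -0.59]
turn -0.007
60 [[251.61327432 185.01623528]]
0 [[261.44351315 196.33247636]]
```

View pics/s3z.png

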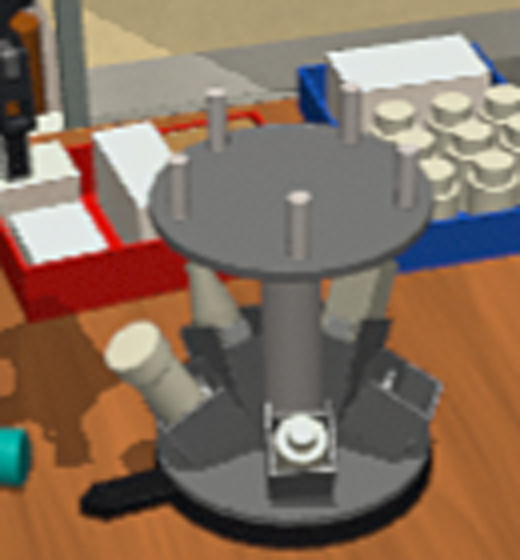

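```bash
python3 -m inch '[[0.3,5.1,-0.6,0,1],[0.3,5.1,-0.6,0,1],[0.3,5.1,-0.6,0,1],[0.3,4.8,-0.6,0,1],[0,0.3,0,0,1]]'; python3 -c "
from h import *
u=np.array([np.cos(np.radians(-173.8)),np.sin(np.radians(-173.8))])
go(np.r_[CTR+.16*u,.126],yaw=np.radians(-173.8)); snap('wrist','w3'); snap('top','t5')
"
```

```text
time: 10.8
eef_pos: [0.4277, 0.162, 0.1242]
ee_rot: [[-0.099, 0.021, -0.995], [0.994, -0.053, -0.1], [-0.055, -0.998, -0.016]]
force: [-0.3, 0.2, 0.9]
grip_width: 0.0854
t 10.8 pos [0.4277 0.162  0.1242] az -3.0412 w 0.0854 F [-0.3  0.2  0.9]
total tool cm [ 0.28 -0.14 -3.46] n 1 per row [ 0.28 -0.14 -3.46]
turn -0.0078
```

View pics/w3.png

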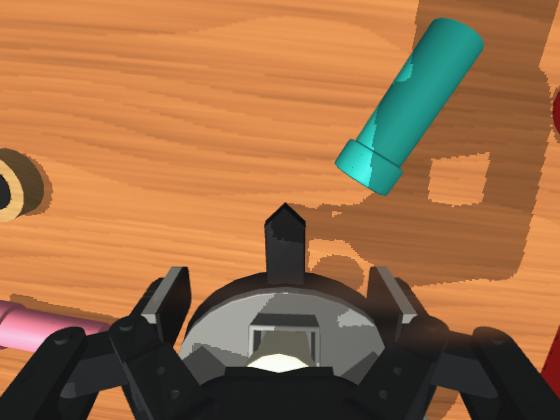

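```bash
python3 -m inch '[[0.2,-0.1,-1.5,0,1],[0.1,0,-1.5,0,1],[0,0,-0.5,0,1],[0,0,-0.3,0,1]]'; python3 -c "
from h import *
u=np.array([np.cos(np.radians(-173.8)),np.sin(np.radians(-173.8))])
go(np.r_[CTR+.15*u,.126],yaw=np.radians(-173.8)); s=arm.read_state(); print(np.hypot(*(s['eef_pos'][:2]-CTR)))
"
```

```text
time: 11.4
eef_pos: [0.4747, 0.1709, 0.1403]
ee_rot: [[-0.098, 0.044, -0.994], [0.994, -0.049, -0.1], [-0.053, -0.998, -0.039]]
force: [-0.1, 1.1, 0.3]
grip_width: 0.0855
t 11.4 pos [0.4747 0.1709 0.1403] az -3.0409 w 0.0855 F [-0.1  1.1  0.3]
total tool cm [-0.05  1.42  0.36] n 1 per row [-0.05  1.42  0.36]
turn -0.0076
0.14690868962289189
```

```bash
python3 -c "
from h import *
s=arm.read_state(); print(np.round(s['qpos'],3),np.round(s['effort'],1),np.round(s['joint_velocities'],3)); snap('side','s4');c=load('s4');a=c['img'][50:240,170:350][:,:,::-1]; cv2.imwrite('pics/s4z.png',cv2.resize(a,None,fx=3,fy=3,interpolation=cv2.INTER_CUBIC)); c=snap('top','t6'); print([ (o,(o[3]+47-0+36)%72-36) for o in pegs(c)])
"
```

```text
[ 0.23  -0.182  1.993 -0.06   1.299 -1.425] [ -0.  -27.7 -35.5  -0.2  -0.1   0. ] [-0.007  0.06  -0.067 -0.    -0.004 -0.007]
[((array([222. , 150.9]), np.int32(20), np.float64(0.0891), np.float64(-30.3)), np.float64(16.700000000000003)), ((array([182.6, 155.5]), np.int32(17), np.float64(0.089), np.float64(42.7)), np.float64(17.700000000000003)), ((array([237.9, 185.6]), np.int32(19), np.float64(0.0901), np.float64(-102.4)), np.float64(16.599999999999994)), ((array([173.1, 193.2]), np.int32(21), np.float64(0.0903), np.float64(114.7)), np.float64(17.69999999999999))]
```

View pics/s4z.png

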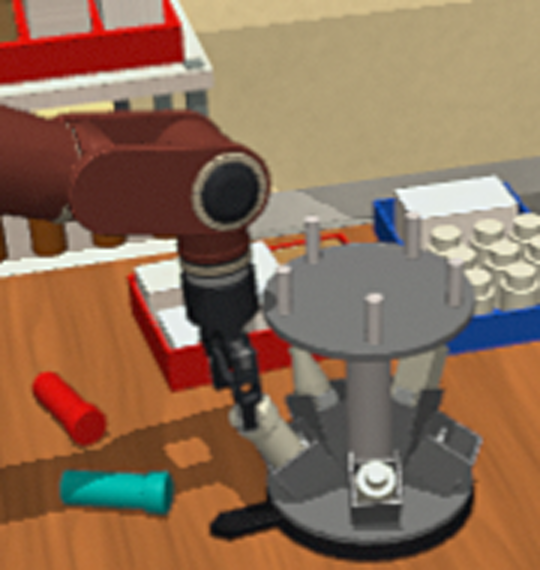

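```bash
python3 -m inch '[[0,0.7,0,0,1],[0,0.6,0,0,1],[0,0,0,0,1]]'; python3 -c "
from h import *
u=np.array([np.cos(np.radians(-173.8)),np.sin(np.radians(-173.8))])
go(np.r_[CTR+.145*u,.126],yaw=np.radians(-173.8)); s=arm.read_state(); print(np.hypot(*(s['eef_pos'][:2]-CTR)))
"
```

```text
time: 11.88
eef_pos: [0.4737, 0.1699, 0.125]
ee_rot: [[-0.098, 0.041, -0.994], [0.994, -0.049, -0.1], [-0.053, -0.998, -0.036]]
force: [0.7, 0.9, 1.0]
grip_width: 0.0855
t 11.88 pos [0.4737 0.1699 0.125 ] az -3.0409 w 0.0855 F [0.7 0.9 1. ]
total tool cm [-0.03 -0.09 -0.31] n 1 per row [-0.03 -0.09 -0.31]
turn -0.0075
0.14807307640491887
```

```bash
python3 -m inch '[[0,0,-0.4,0,1],[0,0,0,0,1]]'; python3 -m inch '[[0,0,-0.4,0,1],[0,0,0,0,1]]';  python3 -c "
from h import *
s=arm.read_state(); print(np.hypot(*(s['eef_pos'][:2]-CTR)),s['force'])
"
```

```text
time: 12.12
eef_pos: [0.4777, 0.1703, 0.1249]
ee_rot: [[-0.099, 0.041, -0.994], [0.994, -0.05, -0.101], [-0.053, -0.998, -0.036]]
force: [-0.3, 0.7, 0.7]
grip_width: 0.0856
time: 12.38
eef_pos: [0.4774, 0.1706, 0.1247]
ee_rot: [[-0.099, 0.029, -0.995], [0.994, -0.051, -0.101], [-0.054, -0.998, -0.024]]
force: [0.4, -0.8, 0.7]
grip_width: 0.0854
0.14426478039129426 [ 0.40817877 -0.77696294  0.66017658]
```

```bash
python3 -m inch '[[0,0,0.1,0,0],[0,0,0,0,0],[0,0,0,0,0]]'; python3 -m inch '[[0,0,0,0,0]]';  python3 -c "
from h import *
s=arm.read_state(); print(np.hypot(*(s['eef_pos'][:2]-CTR)),s['force']); snap('wrist','w4'); snap('side','s5');c=load('s5');a=c['img'][50:240,170:350][:,:,::-1]; cv2.imwrite('pics/s5z.png',cv2.resize(a,None,fx=3,fy=3,interpolation=cv2.INTER_CUBIC)); c=snap('top','t7'); print([ (o,(o[3]+47-0+36)%72-36) for o in pegs(c)])
"
```

```text
time: 12.75
eef_pos: [0.4768, 0.1704, 0.1255]
ee_rot: [[-0.099, 0.03, -0.995], [0.994, -0.052, -0.101], [-0.054, -0.998, -0.024]]
force: [-2.1, -1.4, 3.4]
grip_width: 0.0447
time: 12.88
eef_pos: [0.4768, 0.1704, 0.1256]
ee_rot: [[-0.099, 0.03, -0.995], [0.994, -0.051, -0.101], [-0.054, -0.998, -0.024]]
force: [-0.6, -0.8, -0.5]
grip_width: 0.045
0.14490855538617342 [-0.64109637 -0.76992965 -0.51246978]
[((array([222., 151.]), np.int32(21), np.float64(0.0888), np.float64(-30.3)), np.float64(16.700000000000003)), ((array([182.8, 155.2]), np.int32(19), np.float64(0.0893), np.float64(42.1)), np.float64(17.099999999999994)), ((array([238., 186.]), np.int32(21), np.float64(0.0906), np.float64(-103.1)), np.float64(15.900000000000006)), ((array([173., 193.]), np.int32(21), np.float64(0.0904), np.float64(114.3)), np.float64(17.30000000000001))]
```

View pics/s5z.png

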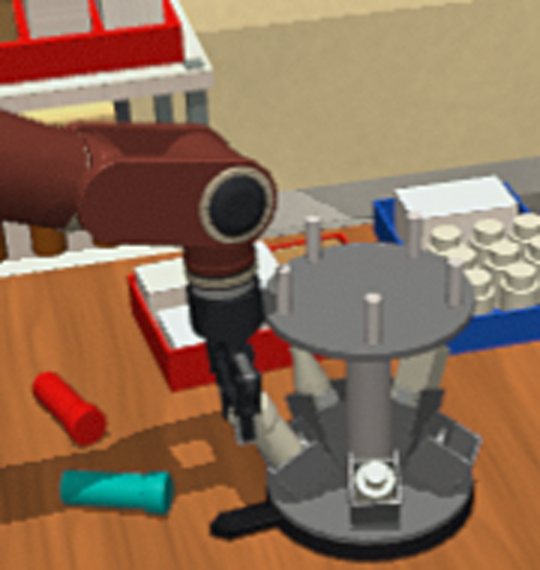

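View pics/w4.png

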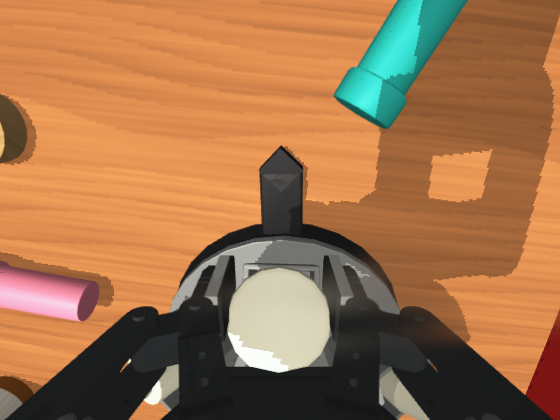

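```bash
python3 -m inch '[[0,-0.8,0.5,0,0],[0,-0.8,0.5,0,0],[0,-0.8,0.5,0,0]]';  python3 -c "
from h import *
s=arm.read_state(); print(np.hypot(*(s['eef_pos'][:2]-CTR)),s['force'], s['grip_width']); snap('wrist','w5'); snap('side','s6');c=load('s6');a=c['img'][50:240,170:350][:,:,::-1]; cv2.imwrite('pics/s6z.png',cv2.resize(a,None,fx=3,fy=3,interpolation=cv2.INTER_CUBIC))
"
```

```text
time: 13.4
eef_pos: [0.4616, 0.1697, 0.1461]
ee_rot: [[-0.099, 0.033, -0.995], [0.994, -0.051, -0.101], [-0.054, -0.998, -0.028]]
force: [4.3, 0.9, -7.6]
grip_width: 0.045
0.16012014548014603 [ 4.34267813  0.93905425 -7.63807916] 0.0449774213824523
```

View pics/s6z.png

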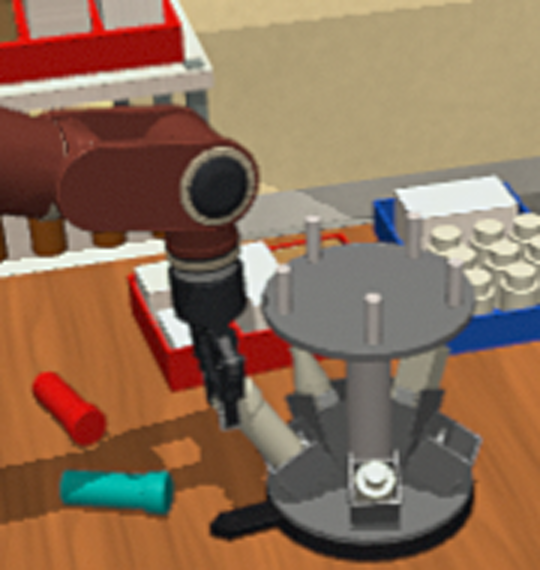

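View pics/w5.png

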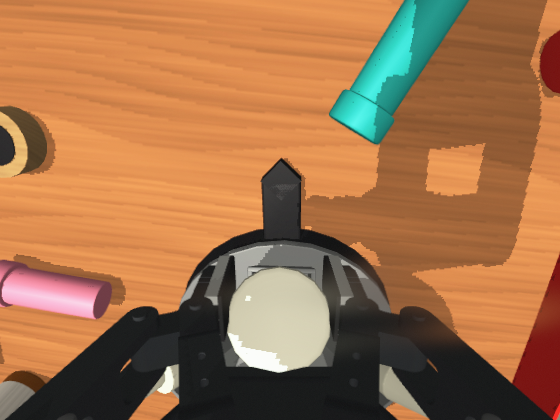

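```bash
python3 -m inch '[[0,0,0,0,0.8],[0,0,0,0,0.8],[0,0.1,-0.7,0,0.8],[0,0.1,-0.6,0,0.8],[0,0,0,0,0.8]]'; python3 -c "
from h import *
s=arm.read_state(); print(np.hypot(*(s['eef_pos'][:2]-CTR)),s['force'], s['grip_width']); snap('wrist','w6'); snap('side','s7');c=load('s7');a=c['img'][50:240,170:350][:,:,::-1]; cv2.imwrite('pics/s7z.png',cv2.resize(a,None,fx=3,fy=3,interpolation=cv2.INTER_CUBIC))
"
```

```text
time: 14.12
eef_pos: [0.4758, 0.1714, 0.1462]
ee_rot: [[-0.099, 0.034, -0.995], [0.994, -0.051, -0.101], [-0.054, -0.998, -0.028]]
force: [-1.1, 0.2, 1.0]
grip_width: 0.0682
0.14579566356415916 [-1.09678406  0.22997321  0.98170712] 0.06823341128824231
```

View pics/s7z.png

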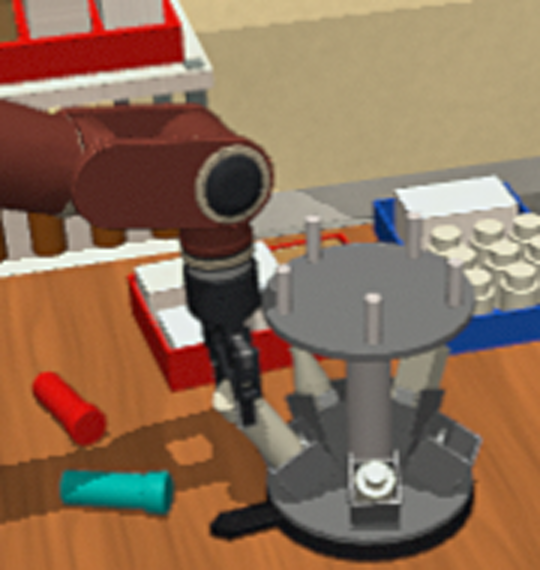

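```bash
python3 -m inch '[[0,0,0,0,0],[0,0,0,0,0],[0,0,0,0,0]]'; python3 -m inch '[[0,-0.8,0.5,0,0],[0,-0.8,0.5,0,0],[0,-0.8,0.5,0,0],[0,-0.8,0.5,0,0]]';  python3 -c "
from h import *
s=arm.read_state(); print(np.hypot(*(s['eef_pos'][:2]-CTR)),s['force'], s['grip_width'])
"
```

```text
time: 14.6
eef_pos: [0.4755, 0.1714, 0.1461]
ee_rot: [[-0.099, 0.034, -0.994], [0.994, -0.051, -0.101], [-0.054, -0.998, -0.029]]
force: [0.7, 1.1, 0.1]
grip_width: 0.0466
time: 15.1
eef_pos: [0.4529, 0.1704, 0.1756]
ee_rot: [[-0.099, 0.033, -0.995], [0.994, -0.052, -0.1], [-0.055, -0.998, -0.027]]
force: [0.2, 0.7, -2.7]
grip_width: 0.0467
0.16864291146524857 [ 0.16064631  0.73422772 -2.72808283] 0.04671656809914949
```

```bash
python3 -m inch '[[0,-1.2,0.7,0,0],[0,-1.7,1,0,0],[0,-1.7,1.5,0,0],[0,0,3,0,0],[0,0,0,0,0]]';  python3 -c "
from h import *
s=arm.read_state(); print(np.hypot(*(s['eef_pos'][:2]-CTR)),s['force'], s['grip_width']); snap('wrist','w8'); snap('side','s8');c=load('s8');a=c['img'][30:220,150:330][:,:,::-1]; cv2.imwrite('pics/s8z.png',cv2.resize(a,None,fx=3,fy=3,interpolation=cv2.INTER_CUBIC))
c=snap('top','t8'); print([ (o,(o[3]+47-0+36)%72-36) for o in pegs(c)])
"
```

```text
time: 15.72
eef_pos: [0.3852, 0.1665, 0.224]
ee_rot: [[-0.099, 0.031, -0.995], [0.994, -0.052, -0.101], [-0.054, -0.998, -0.025]]
force: [-0.1, 0.0, -2.5]
grip_width: 0.0463
0.23652341699297166 [-0.1092352   0.04157764 -2.53521471] 0.04629773795362046
[((array([222., 151.]), np.int32(21), np.float64(0.0888), np.float64(-30.3)), np.float64(16.700000000000003)), ((array([182.8, 155.2]), np.int32(19), np.float64(0.0893), np.float64(42.1)), np.float64(17.099999999999994)), ((array([238., 186.]), np.int32(21), np.float64(0.0906), np.float64(-103.1)), np.float64(15.900000000000006)), ((array([173., 193.]), np.int32(21), np.float64(0.0904), np.float64(114.3)), np.float64(17.30000000000001)), ((array([207.2, 212.2]), np.int32(20), np.float64(0.0902), np.float64(-174.5)), np.float64(16.5))]
```

View pics/s8z.png

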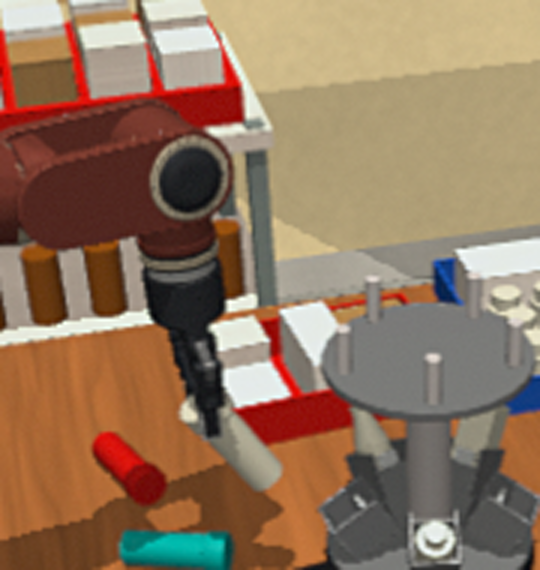

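View pics/w8.png

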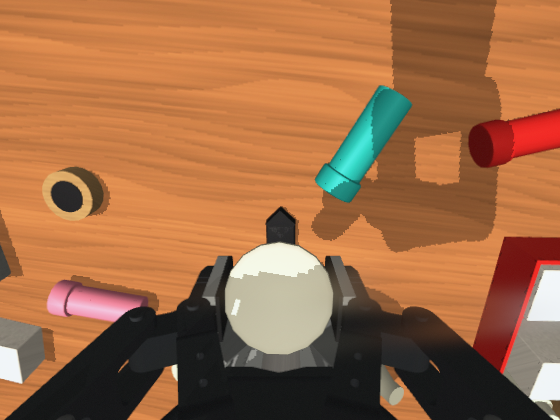

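```bash
python3 -c "
from h import *
c=load('top0');c2=load('side0')
for p in [(128,120),(425,75),(492,402),(187,452)]: print('top',np.round(onz(c,(320+p[0]/6-.42,190+p[1]/6-.42),.046),4))
for p in [(40,212),(180,500),(598,350)]: print('side',np.round(onz(c2,(250+p[0]/6-.42,280+p[1]/6-.42),.046),4))
for p in [(248,455),(430,425)]: print('disp',np.round(onz(c,(320+p[0]/6-.42,190+p[1]/6-.42),.03),4))
c=load('s8'); 
# canister outline: base end and cap
f=lambda x,y:(150+x/3-.33,30+y/3-.33)
s=arm.read_state(); print(s['eef_pos'])
for nm,p in (('base',f(262,482)),('base2',f(282,468)),('capR',f(228,402)),('capL',f(185,418))):
    o,d=ray(c,p); # intersect leaning plane through TCP with normal x_tool
    n=np.array([-.108,.994,0]); P0=np.r_[CTR,0]; P0=np.array(s['eef_pos']); t=((P0-o)@n)/(d@n); print(nm,np.round(o+t*d,4))
"
```

```text
top [ 0.5813 -0.2159  0.046 ]
top [ 0.6045 -0.3811  0.046 ]
top [ 0.4245 -0.4055  0.046 ]
top [ 0.4    -0.2399  0.046 ]
side [ 0.4021 -0.2517  0.046 ]
side [ 0.4232 -0.4112  0.046 ]
side [ 0.6073 -0.3865  0.046 ]
disp [ 0.3985 -0.2759  0.03  ]
disp [ 0.4134 -0.3759  0.03  ]
[0.38690279 0.16648027 0.22420968]
base [0.4398 0.1722 0.1442]
base2 [0.4622 0.1747 0.1559]
capR [0.4126 0.1693 0.249 ]
capL [0.3681 0.1644 0.2414]
```

```bash
python3 -c "
from h import *
go([.42,-.05,.23],yaw=-3.007);go([.42,-.31,.23])"
```

```text
t 15.88 pos [0.3869 0.1665 0.2242] az -3.0412 w 0.0466 F [ 0.4 -0.3 -2.6]
total tool cm [-21.87   0.64  -1.14] n 4 per row [-5.47  0.16 -0.28]
turn -0.0342
t 15.88 pos [0.3869 0.1665 0.2242] az -3.0412 w 0.0466 F [ 0.4 -0.3 -2.6]
total tool cm [-47.7    1.99   1.47] n 8 per row [-5.96  0.25  0.18]
```

```bash
python3 -m inch '[[-2.5,0,-0.8,-0.03,0],[-4.5,0.1,-0.8,0,0],[-4.5,0.1,0,0,0],[-4.5,0.1,0,0,0],[-4.5,0.1,0,0,0]]';python3 -m inch '[[-4.5,0.1,0,0,0],[-4.5,0.1,0,0,0],[-4.5,0.1,0,0,0],[-4.5,0.1,0,0,0],[-4.5,0.1,0,0,0]]'; python3 -c "
from h import *
go([.30,-.32,.16],yaw=-3.007)"
```

```text
time: 16.5
eef_pos: [0.4321, -0.0389, 0.2318]
ee_rot: [[-0.136, 0.03, -0.99], [0.989, -0.051, -0.137], [-0.055, -0.998, -0.022]]
force: [0.8, 1.0, -2.9]
grip_width: 0.047
time: 17.12
eef_pos: [0.4641, -0.2721, 0.238]
ee_rot: [[-0.133, 0.027, -0.991], [0.99, -0.05, -0.134], [-0.053, -0.998, -0.02]]
force: [0.3, 0.1, -2.6]
grip_width: 0.0464
t 17.12 pos [ 0.4641 -0.2721  0.238 ] az -3.0072 w 0.0464 F [ 0.3  0.1 -2.6]
total tool cm [-2.15  7.58 17.06] n 4 per row [-0.54  1.9   4.26]
turn -0.0002
```

```bash
python3 -m inch '[[-0.5,0,4.5,0,0],[-0.5,0,4.5,0,0],[-0.5,0,4.5,0,0],[-0.5,2.5,3.6,0,0],[0,4,0,0,0]]'; python3 -c "
from h import *
go([.30,-.32,.098],yaw=-3.007); snap('side','s9')"
```

```text
time: 17.75
eef_pos: [0.2954, -0.3273, 0.1703]
ee_rot: [[-0.127, 0.023, -0.992], [0.99, -0.053, -0.128], [-0.055, -0.998, -0.016]]
force: [0.7, -0.6, -2.8]
grip_width: 0.0466
t 17.75 pos [ 0.2954 -0.3273  0.1703] az -3.0127 w 0.0466 F [ 0.7 -0.6 -2.8]
total tool cm [ 1.07  7.19 -0.44] n 2 per row [ 0.53  3.59 -0.22]
turn -0.0057
```

View pics/s9.png

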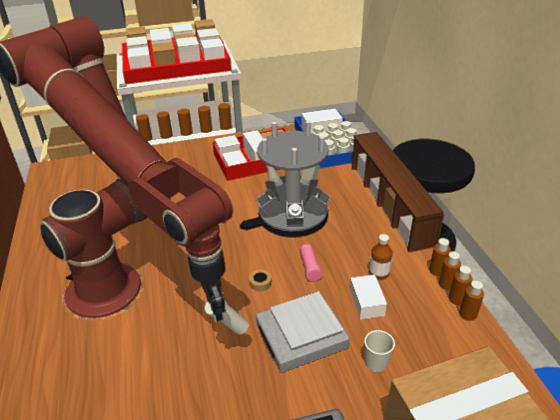

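```bash
python3 -m inch '[[0.5,3.5,-0.2,0,0],[0,3,0,0,0],[0,0.4,0,0,0],[0,0,0,0,0]]'; python3 -c "
from h import *
go([.32,-.32,.096],yaw=-3.007); c=snap('side','s10');a=c['img'][220:380,170:370][:,:,::-1]; cv2.imwrite('pics/s10z.png',cv2.resize(a,None,fx=3.5,fy=3.5,interpolation=cv2.INTER_CUBIC))"
```

```text
time: 18.3
eef_pos: [0.2969, -0.3229, 0.0934]
ee_rot: [[-0.128, 0.015, -0.992], [0.991, -0.041, -0.129], [-0.042, -0.999, -0.01]]
force: [0.1, 0.3, -2.6]
grip_width: 0.0467
t 18.3 pos [ 0.2969 -0.3229  0.0934] az -3.0127 w 0.0467 F [ 0.1  0.3 -2.6]
total tool cm [-0.02 -0.23 -2.33] n 1 per row [-0.02 -0.23 -2.33]
turn -0.0057
```

View pics/s10z.png

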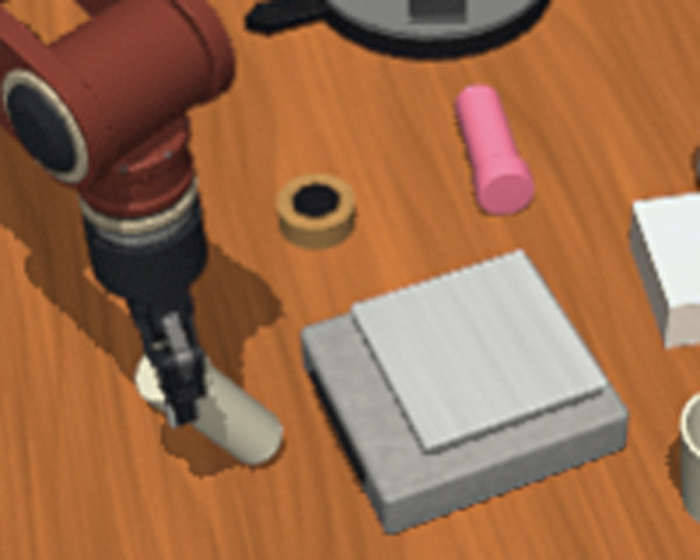

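```bash
python3 -m inch '[[0,-0.2,-1.5,0,0],[0,0,-1,0,0],[0,0,-1,0,0],[0,0,-1,0,0]]'; python3 -c "
from h import *
go([.385,-.32,.096],yaw=-3.007); c=snap('side','s11');a=c['img'][220:380,170:370][:,:,::-1]; cv2.imwrite('pics/s11z.png',cv2.resize(a,None,fx=3.5,fy=3.5,interpolation=cv2.INTER_CUBIC))"
```

```text
time: 18.85
eef_pos: [0.3447, -0.3192, 0.1007]
ee_rot: [[-0.129, 0.014, -0.992], [0.99, -0.047, -0.129], [-0.049, -0.999, -0.008]]
force: [-7.7, -1.5, 1.2]
grip_width: 0.0466
t 18.85 pos [ 0.3447 -0.3192  0.1007] az -3.0119 w 0.0466 F [-7.7 -1.5  1.2]
total tool cm [-0.58  0.54 -3.98] n 1 per row [-0.58  0.54 -3.98]
turn -0.0049
```

View pics/s11z.png

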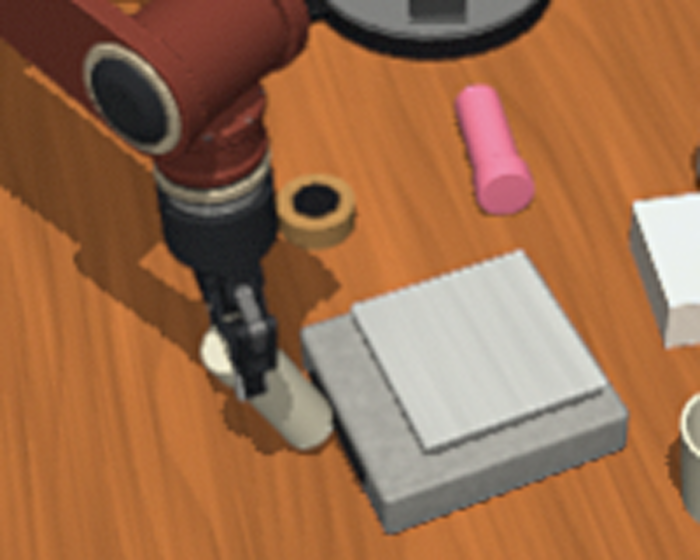

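```bash
python3 -m inch '[[0,0.4,-0.5,0,0],[0,0.2,-1,0,0],[0,0,-1,0,0],[0,0,-1,0,0]]'; python3 -c "
from h import *
go([.385,-.32,.096],yaw=-3.007); c=snap('side','s12');a=c['img'][220:380,170:370][:,:,::-1]; cv2.imwrite('pics/s12z.png',cv2.resize(a,None,fx=3.5,fy=3.5,interpolation=cv2.INTER_CUBIC))"
```

```text
time: 19.4
eef_pos: [0.3773, -0.3156, 0.0951]
ee_rot: [[-0.132, 0.0, -0.991], [0.99, -0.049, -0.132], [-0.049, -0.999, 0.006]]
force: [-6.2, 0.0, 0.2]
grip_width: 0.0466
t 19.4 pos [ 0.3773 -0.3156  0.0951] az -3.0096 w 0.0466 F [-6.2  0.   0.2]
total tool cm [-0.54 -0.07 -0.7 ] n 1 per row [-0.54 -0.07 -0.7 ]
turn -0.0026
```

View pics/s12z.png

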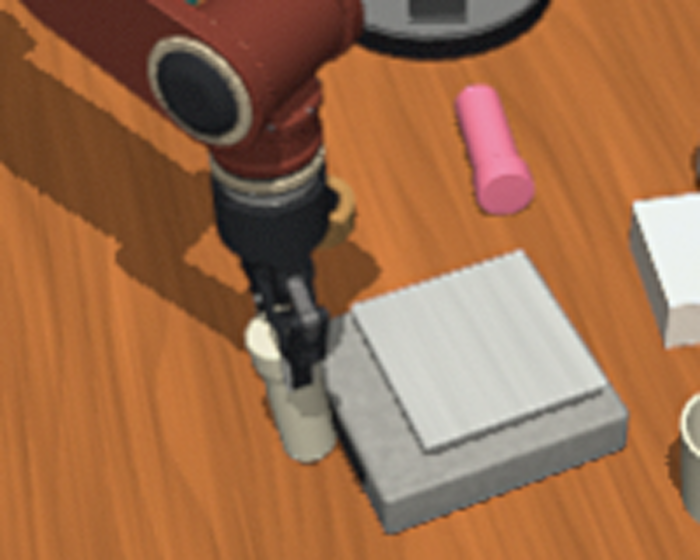

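```bash
python3 -c "
from h import *
c=load('s12')
P=proj(c,[[.38,-.32,0],[.38,-.32,.1]]); d=P[1]-P[0]; print(P,'vertical dx/dy',d[0]/d[1])
# body edges from zoom: left edge
print('left edge',(272-288)/(385-450),'right',(325-335)/(385-430))
"
```

```text
[[254.50175433 348.62304504]
 [252.30353027 322.89470947]] vertical dx/dy 0.08543980809262937
left edge 0.24615384615384617 right 0.2222222222222222
```

```bash
python3 -m inch '[[0,0,-0.6,0,0],[0,0,-0.6,0,0],[0,0,0,0,0]]'; python3 -c "
from h import *
go([.385,-.32,.09],yaw=-3.007); c=snap('side','s13');a=c['img'][270:370,210:310][:,:,::-1]; cv2.imwrite('pics/s13z.png',cv2.resize(a,None,fx=6,fy=6,interpolation=cv2.INTER_CUBIC))"
```

```text
time: 19.82
eef_pos: [0.389, -0.314, 0.0947]
ee_rot: [[-0.134, -0.004, -0.991], [0.99, -0.049, -0.133], [-0.048, -0.999, 0.011]]
force: [-2.6, -0.9, -1.5]
grip_width: 0.0465
t 19.82 pos [ 0.389  -0.314   0.0947] az -3.0081 w 0.0465 F [-2.6 -0.9 -1.5]
total tool cm [-0.52  0.5   0.47] n 1 per row [-0.52  0.5   0.47]
turn -0.0011
```

View pics/s13z.png

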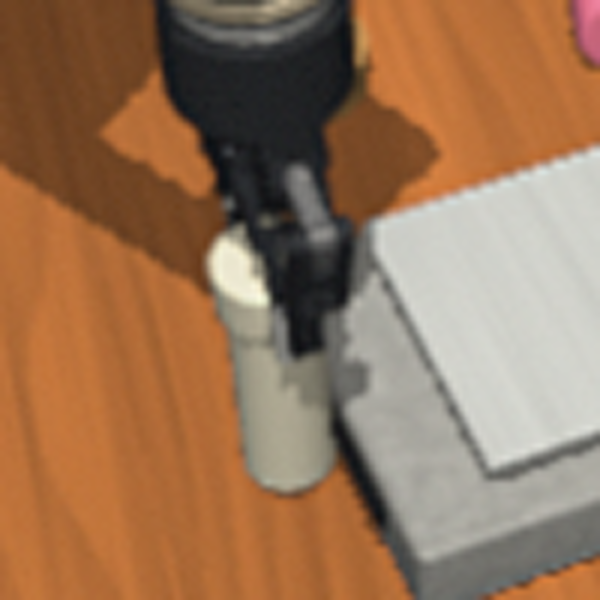

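```bash
python3 -m inch '[[0,0,0.4,0,0],[0,0.3,0,0,0]]';python3 -m inch '[[0,0.3,0,0,0]]'; python3 -m inch '[[0,0.3,0,0,0]]'; python3 -m inch '[[0,0.3,0,0,0]]'
```

```text
time: 20.12
eef_pos: [0.3859, -0.3144, 0.0918]
ee_rot: [[-0.132, 0.0, -0.991], [0.99, -0.049, -0.132], [-0.048, -0.999, 0.006]]
force: [0.2, -0.6, -2.7]
grip_width: 0.0463
time: 20.25
eef_pos: [0.3861, -0.3145, 0.0887]
ee_rot: [[-0.132, 0.001, -0.991], [0.99, -0.048, -0.132], [-0.048, -0.999, 0.005]]
force: [-0.4, 0.2, -1.0]
grip_width: 0.0468
time: 20.38
eef_pos: [0.3875, -0.3149, 0.0883]
ee_rot: [[-0.131, 0.004, -0.991], [0.99, -0.048, -0.131], [-0.048, -0.999, 0.003]]
force: [-2.3, 6.7, 19.6]
grip_width: 0.0464
time: 20.5
eef_pos: [0.3885, -0.315, 0.0883]
ee_rot: [[-0.131, 0.005, -0.991], [0.99, -0.046, -0.131], [-0.046, -0.999, 0.001]]
force: [-4.1, 6.0, 16.8]
grip_width: 0.0466
```

```bash
python3 -c "
from h import *
c=snap('side','s14');a=c['img'][270:370,210:310][:,:,::-1]; cv2.imwrite('pics/s14z.png',cv2.resize(a,None,fx=6,fy=6,interpolation=cv2.INTER_CUBIC))
c=snap('top','t14');a=c['img'][170:290,290:430][:,:,::-1]; cv2.imwrite('pics/t14z.png',cv2.resize(a,None,fx=5,fy=5,interpolation=cv2.INTER_CUBIC)); snap('wrist','w14')"
```

```text
(no output)
```

View pics/s14z.png

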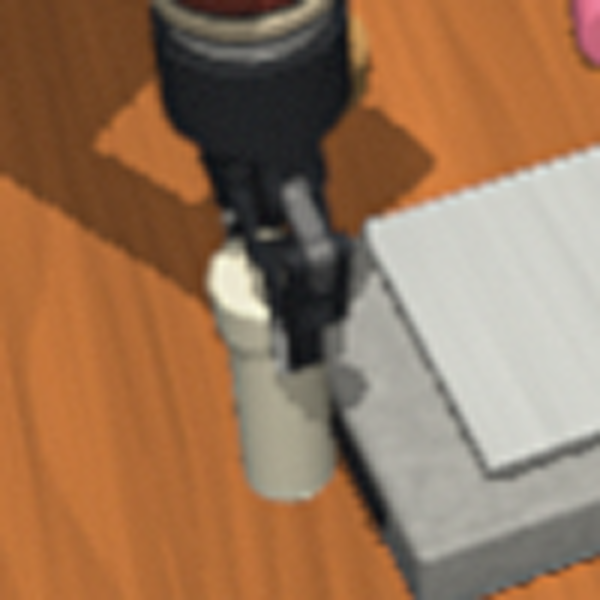

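View pics/w14.png

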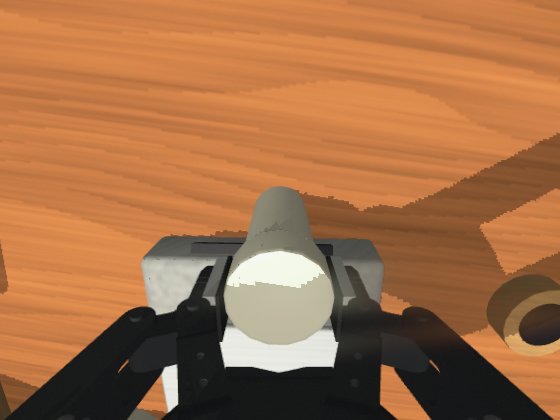

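```bash
python3 -m inch '[[0,0,0,0,0.75],[0,0,0,0,0.75],[0,0,0,0,0.75]]'; python3 -c "
from h import *
c=snap('side','s15');a=c['img'][270:370,210:310][:,:,::-1]; cv2.imwrite('pics/s15z.png',cv2.resize(a,None,fx=6,fy=6,interpolation=cv2.INTER_CUBIC))
snap('wrist','w15')"
```

```text
time: 21.02
eef_pos: [0.3898, -0.316, 0.0899]
ee_rot: [[-0.131, 0.008, -0.991], [0.99, -0.049, -0.131], [-0.05, -0.999, -0.001]]
force: [-0.5, -0.0, -0.7]
grip_width: 0.0639
```

View pics/s15z.png

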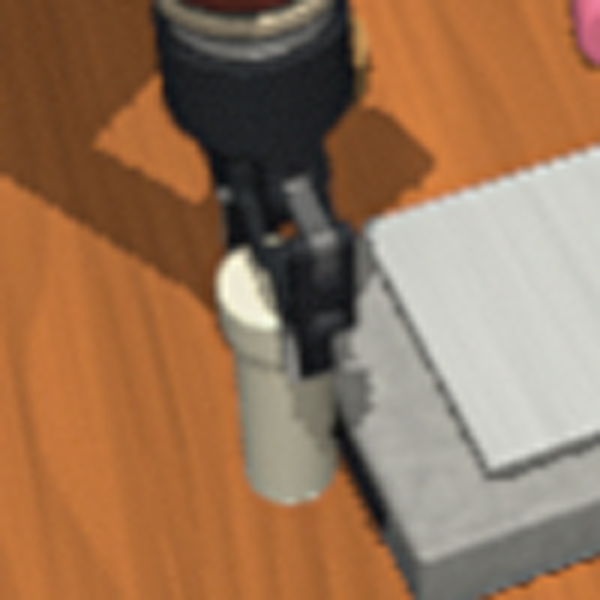

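View pics/w15.png

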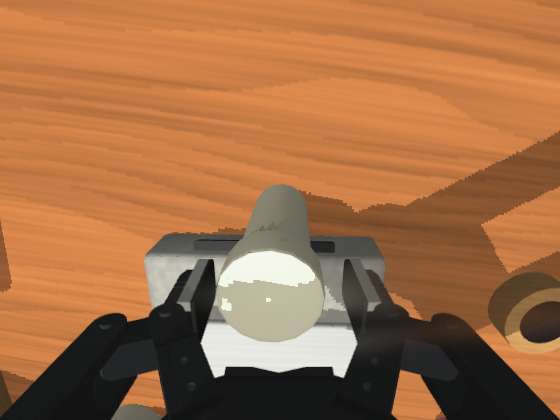

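```bash
python3 -c "
from h import *
c=load('w15'); p=onz(c,(270,297),.12); s=arm.read_state(); R=s['ee_rot']
print(p, 'tool offset cm',np.round(R.T@(p-s['eef_pos'])*100,2))
print(np.linalg.norm(onz(c,(217,297),.12)-onz(c,(323,297),.12)))"
```

```text
[ 0.38739357 -0.31926185  0.12      ] tool offset cm [-0.45 -3.    0.26]
0.04555860070899417
```

```bash
python3 -m inch '[[-0.4,0,0.2,0,0.75],[0,0,0,0,0],[0,0,0,0,0],[0,0,0,0,0]]'; python3 -m inch '[[0,-0.5,0,0,0],[0,-1,0,0,0],[0,-3,0,0,0],[0,-4,0,0,0],[0,0,0,0,0]]'; python3 -c "
from h import *
c=snap('side','s16');a=c['img'][230:350,190:330][:,:,::-1]; cv2.imwrite('pics/s16z.png',cv2.resize(a,None,fx=5,fy=5,interpolation=cv2.INTER_CUBIC))
go([.514,-.314,.18]); snap('wrist','w16')"
```

```text
time: 21.62
eef_pos: [0.388, -0.3203, 0.0901]
ee_rot: [[-0.131, 0.007, -0.991], [0.99, -0.048, -0.131], [-0.048, -0.999, -0.001]]
force: [0.2, 0.4, 1.0]
grip_width: 0.0466
time: 22.25
eef_pos: [0.386, -0.3147, 0.1755]
ee_rot: [[-0.131, 0.004, -0.991], [0.99, -0.045, -0.131], [-0.045, -0.999, 0.002]]
force: [1.1, -0.4, -1.9]
grip_width: 0.0466
t 22.3 pos [ 0.3849 -0.3135  0.1728] az -3.0102 w 0.0468 F [ 0.8 -0.  -3.9]
total tool cm [ -1.77  -0.71 -12.79] n 3 per row [-0.59 -0.24 -4.26]
```

View pics/s16z.png

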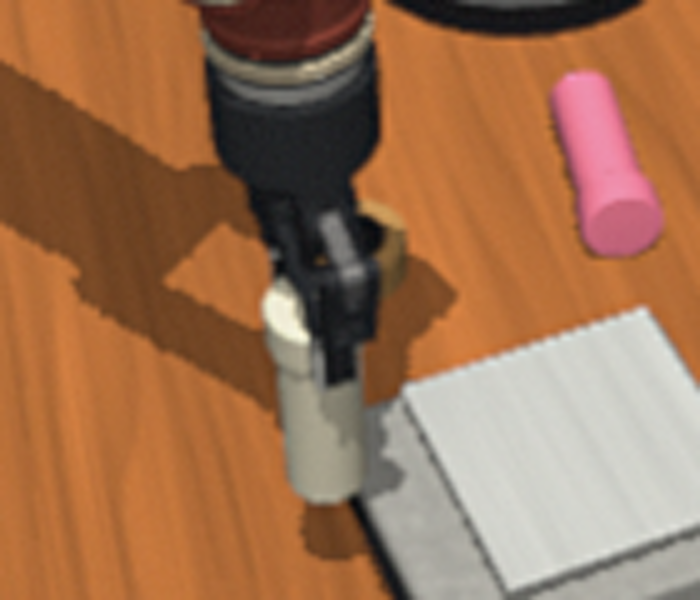

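View pics/w16.png

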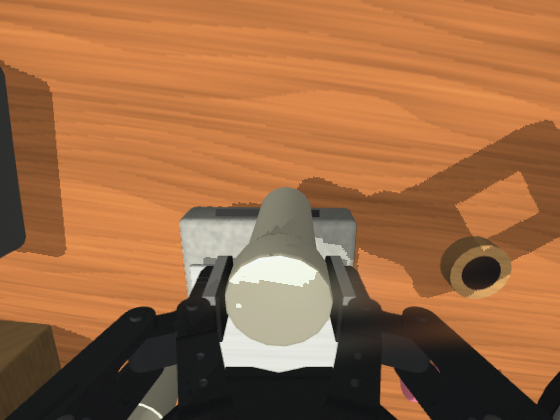

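```bash
python3 -m inch '[[-0.4,-1.2,-2,0,0],[-0.5,-0.3,-4,0,0],[-0.5,0,-4,0,0],[-0.3,0,-2.5,0,0],[0,0,0,0,0]]'; python3 -c "
from h import *
go([.515,-.313,.168]); c=snap('side','s17');a=c['img'][230:370,220:380][:,:,::-1]; cv2.imwrite('pics/s17z.png',cv2.resize(a,None,fx=4,fy=4,interpolation=cv2.INTER_CUBIC))"
```

```text
time: 22.98
eef_pos: [0.5084, -0.3087, 0.1715]
ee_rot: [[-0.13, -0.018, -0.991], [0.991, -0.026, -0.13], [-0.023, -1.0, 0.021]]
force: [-1.2, 0.4, -2.2]
grip_width: 0.0466
t 22.98 pos [ 0.5084 -0.3087  0.1715] az -3.0117 w 0.0466 F [-1.2  0.4 -2.2]
total tool cm [-0.5   0.34 -0.61] n 1 per row [-0.5   0.34 -0.61]
```

View pics/s17z.png

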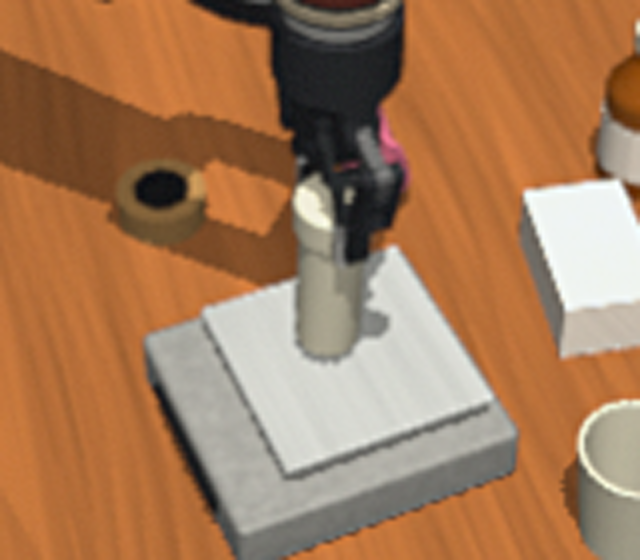

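```bash
python3 -m inch '[[-0.4,0,-0.6,0,0],[0,0,0,0,0]]'; python3 -m inch '[[0,0.2,0,0,0],[0,0.2,0,0,0]]'; python3 -m inch '[[0,0.2,0,0,0]]'
```

```text
time: 23.28
eef_pos: [0.5123, -0.3116, 0.1689]
ee_rot: [[-0.129, -0.022, -0.991], [0.992, -0.023, -0.128], [-0.02, -0.999, 0.025]]
force: [0.7, 1.0, -1.8]
grip_width: 0.0466
time: 23.52
eef_pos: [0.5114, -0.3119, 0.1648]
ee_rot: [[-0.128, -0.022, -0.992], [0.992, -0.023, -0.127], [-0.02, -0.999, 0.025]]
force: [-0.1, 0.9, -3.3]
grip_width: 0.0467
time: 23.65
eef_pos: [0.5112, -0.3121, 0.1629]
ee_rot: [[-0.127, -0.022, -0.992], [0.992, -0.024, -0.127], [-0.021, -0.999, 0.025]]
force: [0.2, -0.3, -2.7]
grip_width: 0.0463
```

```bash
python3 -m inch '[[0,0.2,0,0,0]]'; python3 -m inch '[[0,0.2,0,0,0]]'; python3 -m inch '[[0,0.15,0,0,0]]'
```

```text
time: 23.78
eef_pos: [0.5111, -0.3121, 0.1608]
ee_rot: [[-0.127, -0.022, -0.992], [0.992, -0.024, -0.127], [-0.021, -0.999, 0.024]]
force: [0.0, 0.4, -1.8]
grip_width: 0.0471
time: 23.9
eef_pos: [0.5111, -0.3122, 0.1588]
ee_rot: [[-0.127, -0.022, -0.992], [0.992, -0.024, -0.127], [-0.021, -0.999, 0.024]]
force: [-0.1, -0.3, -2.4]
grip_width: 0.0466
time: 24.02
eef_pos: [0.5111, -0.3122, 0.1574]
ee_rot: [[-0.127, -0.021, -0.992], [0.992, -0.024, -0.127], [-0.021, -0.999, 0.024]]
force: [-0.4, -0.3, -1.0]
grip_width: 0.0469
```

```bash
python3 -m inch '[[0,0.15,0,0,0]]'; python3 -m inch '[[0,0.15,0,0,0]]'; python3 -c "
from h import *
c=snap('side','s18');a=c['img'][230:370,220:380][:,:,::-1]; cv2.imwrite('pics/s18z.png',cv2.resize(a,None,fx=4,fy=4,interpolation=cv2.INTER_CUBIC)); print(arm.read_state()['force'])"
```

```text
time: 24.15
eef_pos: [0.5113, -0.3122, 0.1562]
ee_rot: [[-0.127, -0.021, -0.992], [0.992, -0.024, -0.127], [-0.021, -0.999, 0.024]]
force: [-0.4, 0.3, 0.1]
grip_width: 0.0467
time: 24.28
eef_pos: [0.5114, -0.3122, 0.1552]
ee_rot: [[-0.127, -0.021, -0.992], [0.992, -0.024, -0.127], [-0.021, -1.0, 0.024]]
force: [-1.8, 1.0, 1.0]
grip_width: 0.0467
[-0.31753978  1.37877833  1.62842296]
```

View pics/s18z.png

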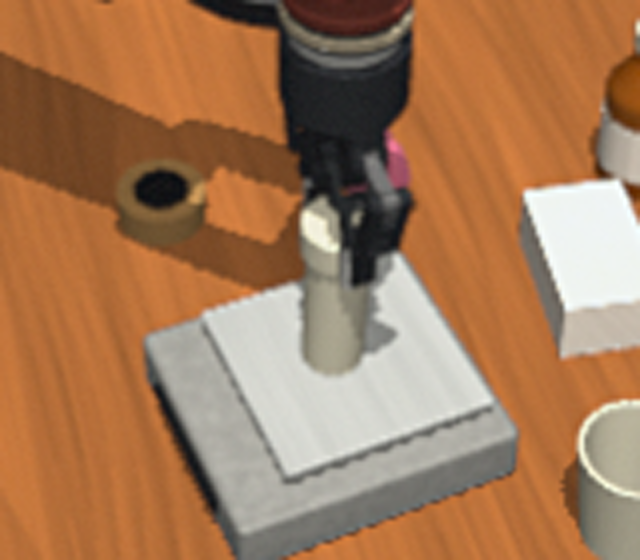

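```bash
python3 -m inch '[[0,0,0,0,0.75],[0,0,0,0,0.75],[0,0,0,0,0.9]]'; python3 -c "
from h import *
c=snap('side','s19');a=c['img'][230:370,220:380][:,:,::-1]; cv2.imwrite('pics/s19z.png',cv2.resize(a,None,fx=4,fy=4,interpolation=cv2.INTER_CUBIC)); snap('wrist','w19')"
```

```text
time: 24.7
eef_pos: [0.512, -0.313, 0.156]
ee_rot: [[-0.127, -0.019, -0.992], [0.992, -0.026, -0.127], [-0.023, -0.999, 0.022]]
force: [0.1, 0.4, -0.4]
grip_width: 0.0767
```

View pics/s19z.png

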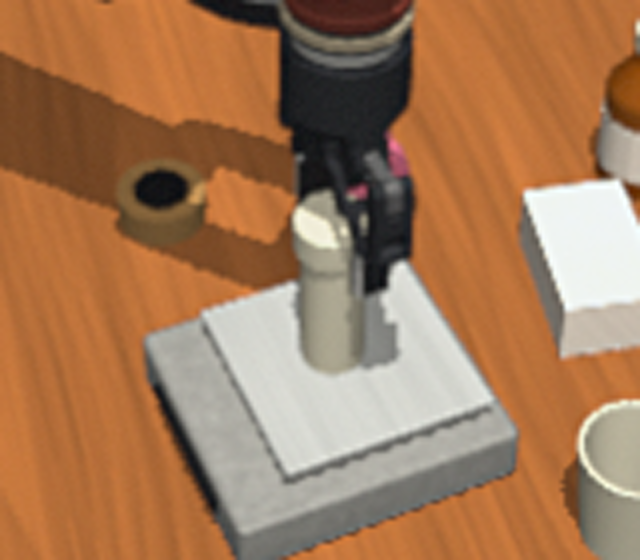

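View pics/w19.png

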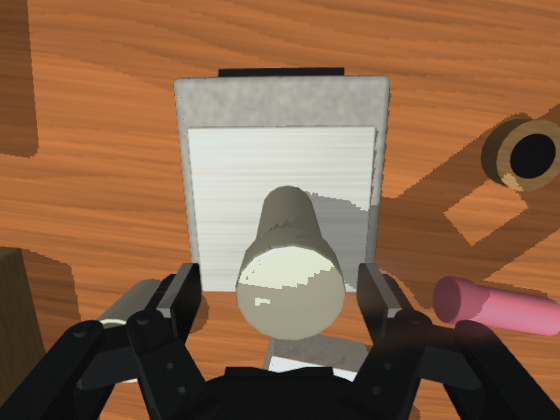

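```bash
python3 -m inch '[[0.2,0,0,0,1],[0,-2,0,0,1],[0,-4,0,0,1],[0,-5,0,0,1],[0,-5,3,0,1]]'; python3 -m inch '[[0,0,5,0,1],[0,0,5,0,1],[0,0,0,0,1],[0,0,0,0,1]]'; python3 -c "
from h import *
c=snap('side','s20');a=c['img'][230:370,220:380][:,:,::-1]; cv2.imwrite('pics/s20z.png',cv2.resize(a,None,fx=4,fy=4,interpolation=cv2.INTER_CUBIC))
c=snap('top','t20');a=c['img'][130:280,140:420][:,:,::-1]; cv2.imwrite('pics/t20z.png',cv2.resize(a,None,fx=2.8,fy=2.8,interpolation=cv2.INTER_CUBIC)); print([ (o,(o[3]+47-0+36)%72-36) for o in pegs(c)])"
```

```text
time: 25.42
eef_pos: [0.4839, -0.3089, 0.3192]
ee_rot: [[-0.129, -0.025, -0.991], [0.991, -0.021, -0.129], [-0.017, -0.999, 0.028]]
force: [-0.2, -0.5, -0.2]
grip_width: 0.0854
time: 25.92
eef_pos: [0.3839, -0.3238, 0.3367]
ee_rot: [[-0.129, -0.01, -0.992], [0.991, -0.037, -0.128], [-0.035, -0.999, 0.014]]
force: [-0.3, -0.2, -0.9]
grip_width: 0.0854
[((array([222., 151.]), np.int32(21), np.float64(0.0888), np.float64(-30.3)), np.float64(16.700000000000003)), ((array([183. , 155.1]), np.int32(20), np.float64(0.0893), np.float64(41.9)), np.float64(16.900000000000006)), ((array([238., 186.]), np.int32(21), np.float64(0.0906), np.float64(-103.1)), np.float64(15.900000000000006)), ((array([173., 193.]), np.int32(21), np.float64(0.0904), np.float64(114.3)), np.float64(17.30000000000001)), ((array([207.2, 212.4]), np.int32(21), np.float64(0.0905), np.float64(-174.5)), np.float64(16.5))]
```

View pics/s20z.png

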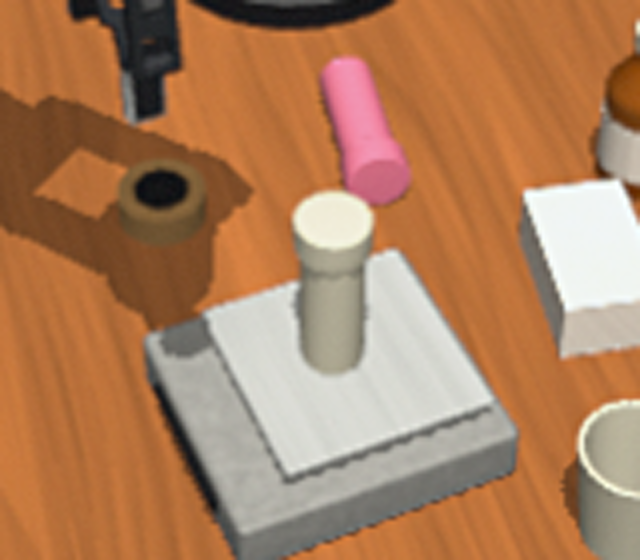

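View pics/t20z.png

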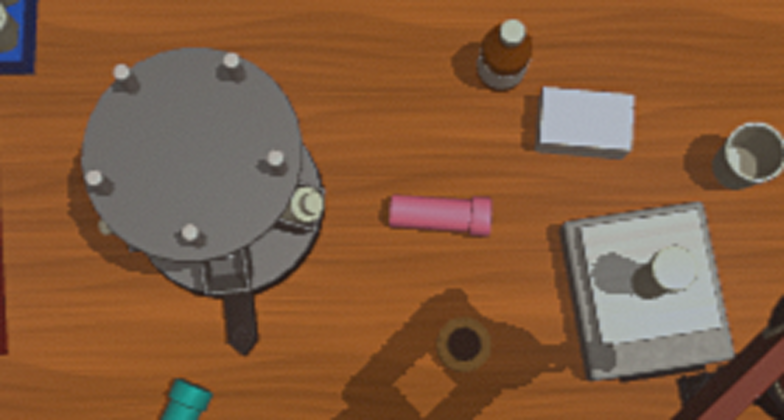

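```bash
python3 -c "
from h import *
c=load('s20'); p=onz(c,(220+333/4-.4,230+222/4-.4),.1855); print('cap side',p)
c=load('t20'); p=onz(c,(140+672/2.8-.3,130+268/2.8-.3),.1855); print('cap top',p)
print('hand in', arm.finish_job())"
```

```text
cap side [ 0.50924779 -0.31144982  0.1855    ]
cap top [ 0.50783005 -0.3036271   0.1855    ]
the job is handed in; nothing more can be done
hand in None
```

I turned the carousel by peg_0 until the canister's pocket stood over the nose, then drew the canister out and stood it on the scale's pan. I handed the job in at about 26 s. The interface gave no verdict, so the results below rest on my own checks.

**How it went**
- **Turning:** The grip slid outward on the peg during the turn, so I re-gripped the peg once to finish it.
- **Drawing out:** I gripped the cap with the tool upright, drew the canister out about 26 mm, then took a better grip and drew it fully out.
- **Uprighting:** The moves only turn the tool about its own axis, so I could not tilt it. I pushed the canister's base against the front of the scale body to bring it upright in the grip. I then pressed it flat on the table and let go, and it stood by itself.
- **Placing:** I lowered it onto the pan in steps of 2 mm or less and released it.

**Last checks**
- **Canister:** In the pictures it stands upright, released and cap up. The cap centre measured (0.509, -0.311) from the side camera and (0.508, -0.304) from the top camera. The pan centre is at about (0.516, -0.312), so the canister is off by 7 to 12 mm against the 35 mm allowed. The two views disagree by about 8 mm in y.
- **Scale load:** The wrist force puts the greatest load while placing at about 4 N, against the 9 N limit. I could not read the pan itself.
- **Pocket:** It sits at about -174°, and the nose is at about -173° (-173.6° from the top view, -171.1° from the side view).
- **Others:** The bystanders look unmoved in the final pictures. I did not measure the heights of the other containers after the move. The arm was clear of everything and reading almost no force.

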